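# Swap the wet skimmer for the dry ladle on the utensil rail

### The arm

A 6-joint arm with a two-finger parallel gripper is mounted at the origin on a cart in front of the work surface, level with it; the furniture and walls round the work are solid. World frame = base frame: x ahead of the robot, y to its left, z up, the work surface at z = 0. Lengths are in mm, angles in rad, forces in N, time in s.
With the tool pointing down it reaches from about 350 to 950 mm from the base axis. Payload 17.4 kg.
Tool frame: the origin (TCP) lies on the mounting face of the last link; the fingertips stand 186 mm ahead of it and the grasp point (between the pads) lies 167 mm ahead of it; z points along the fingers, x is the direction in which the jaws open and shut, and the axes are right-handed (so a half turn about z gives the same grasp; the last joint's range is limited). The gripper opens to 93 mm and grips with 3 to 60 N. Pads are 15 mm wide; open, the fingers measure 128 mm over their backs; the gripper's body (75 mm by 188 mm) begins 65 mm behind the grasp point.
Start: joints at [-1.348, 0.116, 1.442, -0, 1.584, -0.038], TCP at [174.042, -652.184, 404.746] pointing down, gripper open.
Joint ranges: [-2.83, 2.83], [-0.83, 2.19], [0.07, 2.5], [-1.14, 4.28], [0.01, 3], [-2.97, 2.97]. Speed limits (rad/s): [1.89, 1.89, 2.22, 3.14, 3.14, 3.14].

### API

Orientations are given as a 3x3 rotation matrix whose columns are the frame's x, y, z axes.
In Python, from workcell import ctrl gives the robot as it stands.
- The arm moves only by the tool move_arm, never from a script. Its argument "moves" is a list of rows, each an object with "dp": the shift along the world's x, y, z in cm, a list of three; "delta_rot": the turn, a rotation vector about the world's x, y, z in degrees, a list of three; "grip": the finger opening in cm, from 0 to 9.3. In form: [{"dp": [tx, ty, tz], "delta_rot": [rx, ry, rz], "grip": grip}, ...]. A call has 1 to 5 rows; each row shifts and turns the pose as measured when the row begins; what a row does not reach is not made up. A row lasts 1/8 s, in which the tool goes at most 62.5 mm and 10.7 degrees, less where a joint would pass 70% of its speed; a pose out of reach is approached as far as the arm can. A call with a gripper value outside its range is refused whole. The fingers move at their own pace and stop on an object; "force" is the grip in N (left out, the last holds). Time passes only in rows, so rows that do not move let the fingers close. It gives the time, the measured TCP pose, the force and the opening at its end, in the units of the state.
- ctrl.get_state(): the state, without advancing time (a new reading comes with each control period).
- ctrl.camera(name): name is "side" or "top" or "wrist"; returns the picture (384x512x3 uint8, blue, green, red); there is no depth.
- ctrl.calibration(name): a dict with "fx", "fy", "cx", "cy" (pixels), "R" (3x3) and "t" (3): a world point X has camera coordinates R X + t; the wrist camera has in their place "mount" (4x4, takes a point from camera to tool coordinates, whose origin is the TCP and whose axes are the tool frame's). Camera axes: x right, y down, z forward; pixel columns grow to the right and rows downward; lengths in mm; the calibration is good to about 2 mm. A picture is of the moment at which its call begins: read the wrist's pose just before it. calibration takes no time and is no camera call.
- ctrl.finish_job(): hands the job in, once; it reports no verdict.
Trained networks look in the newest picture that a camera, given by its name, has taken for a name from the list of things; names that differ only in an ending like _2 or _b are one class to them, and where a whole thing is asked for, a point or a joint stands for the part that bears it (a point fixed in the world has none). Each returns a list of dicts, best first, with "score" (0 to 1); they miss things now and then, are a little off and sometimes report something else, mostly with a low value. They report only what shows in the picture. A call takes as long as a camera call.
- ctrl.masks_of(label, camera): "mask" (384x512 bool, what is visible of it) and "pixel" ([column, row] in pixels, amid what is visible of it).
The state is a dict: "time_s": time; "qpos": joint angles; "qvel": joint speeds; "effort": joint torques, N m; "ee_pos": TCP position; "tool_rot": TCP orientation; "wrist_force": force on the tool from outside, world axes, zero at the start; "wrist_torque": the same for the moment, N m; "width": finger opening in mm.
Only numpy, scipy, OpenCV 4.12 (cv2) and the standard library are available. Lean on these libraries where they do the work, as an engineer would, in place of code of your own. Each camera call takes 0.05 s, during which the arm holds its last target. There are 200 camera calls.

### The job

The wire skimmer in the middle of the long utensil rail was hung up wet: lift it out and hang it by its hook on the bar of the short draining stand, beside the ladle. Then take the ladle, which is dry, off the draining stand and lower it into the gap the skimmer left, hooked on the long rail between the turner and the whisk. The turner and the whisk must stay hanging straight where they are, and the mill, mug and peeler stay put; drop nothing.

Things in the scene. Friction and masses are not known exactly. Their poses are not given: they have to be found in the camera images.
- rail: The longer of two low freestanding utensil stands, 400 mm long, fixed: two dark posts, 12 mm square, centres 188 mm either side of the middle, two steel bars between them, an aluminium drip tray below. Three utensils hang on it at the start. Origin: on the worktop, straight below the middle of the upper bar; y left along the bar, x backwards, z up.
- rail_bar (a point): Middle of the top edge of the rail's upper bar, 215 mm above the surface (same height on the draining stand). The bar is 8 mm thick (x), 12 mm high. Both stands have a second bar below: middle 130 mm up, front face 9 mm in front of the upper bar's middle; hanging handles lean on it.
- drain_stand: The shorter stand, 300 mm long, fixed, built like the rail (post centres 138 mm either side of the middle), with ribs on the tray floor. Only the ladle hangs on it at the start, off or near the middle; the wider free side has room for a utensil 85 mm from the ladle. Origin: on the surface straight below the middle of the upper bar; axes as the rail's.
- drain_tray (a point): Middle of the front rim of the draining stand's tray, 105 mm in front of the bar. Both stands' trays reach from 105 mm in front of the bar to 25 mm behind it, with a rim 65 mm high all round. Utensils hang in front of the bar (-x side), heads inside the tray, so a head must go in and out over the rim: raise it 55 mm or more from its hanging height.
- skimmer: Wire skimmer: a flat round mesh disc 70 mm across, facing front, at the foot of the handle (disc centre 147 mm below the origin, lowest point 181 mm below). 110 g. Origin: middle of the hook's slot, at the underside of its arm, so on the bar's top edge when hung. z up the handle, x backwards, y left along the bar. 
- skimmer_grip (a point): Skimmer: upright handle with black end, 14 mm wide (y), 10 mm thick (x), its centre 14 mm in front (-x) of the body's origin; the end stands 62 mm above that origin. This point is 34 mm above it. Grip the two side faces, closing along y. Handle and hook are alike on all four utensils.
- skimmer_lip (a point): Lowest point of the lip of the skimmer's hook. The hook is behind the handle: a level arm goes back over the bar and ends in a lip that flares backwards and reaches 18 mm below the body's origin. The slot between handle and lip is 18 mm wide, for the 8 mm bar.
- ladle: Ladle: a round cup 62 mm across, 34 mm deep, in front of the handle's foot (cup axis 49 mm in front of the origin, cup bottom 180 mm below it). 150 g. Origin: middle of the hook's slot, at the underside of its arm, so on the bar's top edge when hung. z up the handle, x backwards, y left along the bar. 
- ladle_grip (a point): Ladle: upright handle with black end, 14 mm wide (y), 10 mm thick (x), its centre 14 mm in front (-x) of the body's origin; the end stands 62 mm above that origin. This point is 34 mm above it. Grip the two side faces, closing along y. Handle and hook are alike on all four utensils.
- turner: Slotted turner, rectangular blade 66 mm wide, 70 mm high at the foot of the handle (bottom 180 mm below the origin). Hangs 77 to 82 mm from the skimmer, on either side; not to be shifted. Origin: middle of the hook's slot, at the underside of its arm, so on the bar's top edge when hung. z up the handle, x backwards, y left along the bar. 
- whisk: Flat whisk, three nested wire loops 66 mm wide at the foot of the handle (bottom 180 mm below the origin). Hangs 77 to 82 mm from the skimmer on its other side; not to be shifted. Origin: middle of the hook's slot, at the underside of its arm, so on the bar's top edge when hung. z up the handle, x backwards, y left along the bar. 
- pepper_mill: Wooden pepper mill, 58 mm across, 170 mm tall, standing behind the work; bystander. Origin: centre of its underside.
- mug: Mug with black and white bands, 92 x 127 x 95 mm, behind the work; bystander. Origin: at its underside.
- peeler: Peeler lying on the surface between the stands, 170 x 25 x 18 mm; bystander. Origin: centre of its underside, x along it.

How it is judged:
By the outcome, as a careful person would: the job done as asked, in the order asked, and still so for the second after the job is handed in, with the robot touching nothing.
It also fails if it takes over 72 s, if anything falls off the work surface, if the arm or the gripper's body presses on something with over 40 N, if the wrist force passes 120 N, or if a joint passes its speed limit or range.

## Working session

There is one attempt and no reset: what is moved stays moved. The work goes in short steps, Python scripts to look and compute and a tool call to move; the robot and the scene stay as the last step left them, time stands still between calls to the robot, and variables do not carry over. Pictures are saved under pics/ and viewed, about 8 in all and at most 12, crops included, and the job is handed in when it is done.

Besides the shell and the picture viewer there is one more tool, called after ">>>" by a JSON object that holds its "api" and its "payload". move_arm: Moves the arm, as the interface text tells. Its arguments: {"type":"object","properties":{"moves":{"type":"array","items":{"type":"object","properties":{"dp":{"type":"array","items":{"type":"number"}},"delta_rot":{"type":"array","items":{"type":"number"}},"grip":{"type":"number"}}}},"force":{"type":"number"}},"required":["moves"]}

```bash
mkdir -p pics; ls
python3 - <<'E'
from workcell import ctrl
import cv2,numpy as np
s=ctrl.get_state();print(s)
ims=[]
for c in("side","top"):
    im=ctrl.camera(c);k=ctrl.calibration(c);print(c,k);cv2.imwrite(f"pics/{c}0.png",im)
    for l in("skimmer","ladle","turner","whisk","skimmer_grip","ladle_grip","rail","drain_stand","rail_bar","pepper_mill","mug","peeler"):
        print(l,[(round(d["score"],2),np.round(d["pixel"]).tolist(),int(d["mask"].sum())) for d in ctrl.masks_of(l,c)[:3]])
E
```

```text
pics
{'time_s': 0.0, 'qpos': array([-1.34780158e+00,  1.16455752e-01,  1.44224655e+00,  1.51779914e-05,
        1.58399564e+00, -3.78238306e-02]), 'qvel': array([ 0.0007537 ,  0.00183785,  0.00029595, -0.00060732,  0.0003375 ,
       -0.00106317]), 'effort': array([-2.42727452e-03, -7.21271682e+01, -6.22602296e+01,  7.77937146e-02,
        2.38804211e-02, -1.49241641e-04]), 'ee_pos': array([ 174.04220522, -652.18306806,  404.0370732 ]), 'tool_rot': array([[ 2.57871593e-01, -9.66179170e-01, -2.29635993e-04],
       [-9.66178567e-01, -2.57871689e-01,  1.08128175e-03],
       [-1.10392853e-03, -5.69624733e-05, -9.99999389e-01]]), 'wrist_force': array([ 0.24171448, -0.61041904,  0.2975154 ]), 'wrist_torque': array([-0.00307407,  0.02810398,  0.02956413]), 'width': 93.23549534081303}
side {'fx': 361.65385906797786, 'fy': 361.65385906797786, 'cx': 255.37364826345188, 'cy': 185.5443411047786, 'R': array([[ 0.98772319, -0.15470637,  0.02165269],
       [-0.0602446 , -0.50512866, -0.86093881],
       [ 0.14413011,  0.84906477, -0.50824751]]), 't': array([-543.79062539,  199.00298088,  979.575
[... 726 characters left out ...]
89,  0.03528867, -0.9751422 ]]), 't': array([ -22.59665817,  566.46731986, 1277.06665351])}
skimmer [(0.53, [179.0, 206.0], 161)]
ladle [(0.92, [336.0, 227.0], 378)]
turner [(0.74, [153.0, 205.0], 168), (0.72, [188.0, 216.0], 4279)]
whisk [(0.67, [201.0, 201.0], 137), (0.23, [176.0, 203.0], 165)]
skimmer_grip [(0.66, [174.0, 206.0], 220)]
ladle_grip [(0.87, [334.0, 229.0], 376), (0.7, [186.0, 217.0], 4431)]
rail [(0.82, [184.0, 219.0], 4422)]
drain_stand [(0.67, [328.0, 225.0], 3473)]
rail_bar [(0.69, [186.0, 216.0], 4664)]
pepper_mill [(0.44, [274.0, 165.0], 89)]
mug [(0.3, [188.0, 215.0], 4406)]
peeler [(0.76, [266.0, 228.0], 193), (0.46, [322.0, 228.0], 3609), (0.26, [335.0, 228.0], 354)]
```

Run:
```python
import cv2
t=cv2.imread("pics/top0.png")[150:270,90:410];cv2.imwrite("pics/t1.png",cv2.resize(t,(800,300),interpolation=cv2.INTER_CUBIC))
s=cv2.imread("pics/side0.png")[100:384,110:400];cv2.imwrite("pics/s1.png",cv2.resize(s,None,fx=2,fy=2,interpolation=cv2.INTER_CUBIC))
```

```text
(no output)
```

View pics/t1.png

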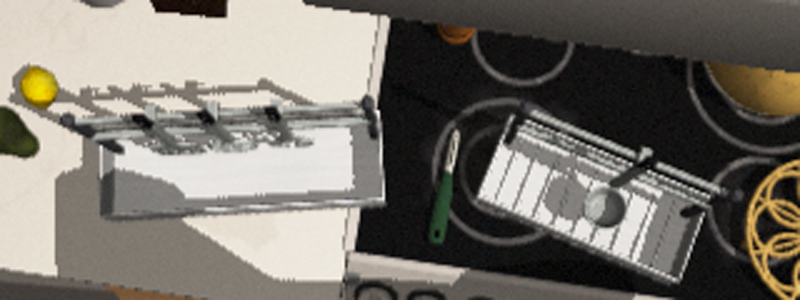

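View pics/s1.png

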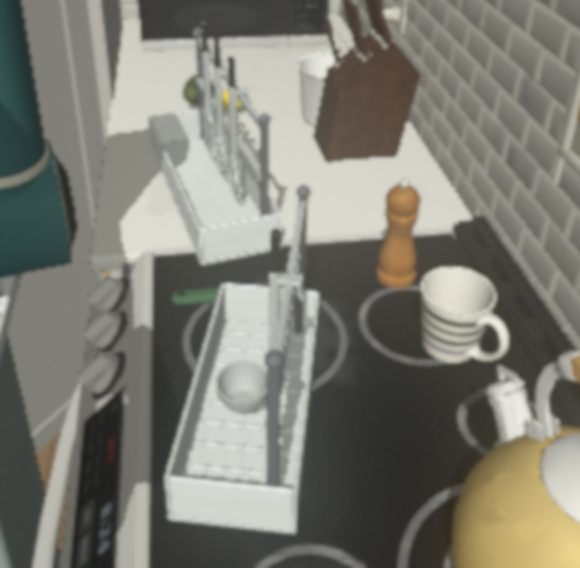

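The top view shows the rail posts at about (117,198) and (238,191) and the drain stand's posts at about (298,194) and (384,228). The skimmer is in the middle and the ladle at about (348,211). The side view shows the ladle cup in front and a free side at the far (left) end of the drain stand.

```bash
cat > h.py <<'E'
import numpy as np,cv2
from workcell import ctrl
def ray(cam,px,z,pose=None):
    k=ctrl.calibration(cam); d=np.array([(px[0]-k['cx'])/k['fx'],(px[1]-k['cy'])/k['fy'],1.])
    if 'mount' in k:
        p,R=pose;M=np.array(k['mount']);o=R@M[:3,3]+p;d=R@M[:3,:3]@d
    else:
        R=np.array(k['R']);o=-R.T@np.array(k['t']);d=R.T@d
    return o+d*(z-o[2])/d[2]
def proj(cam,X,pose=None):
    k=ctrl.calibration(cam);X=np.array(X,float)
    if 'mount' in k:
        p,R=pose;M=np.array(k['mount']);c=M[:3,:3].T@(R.T@(X-p)-M[:3,3])
    else: c=np.array(k['R'])@X+np.array(k['t'])
    return np.array([k['fx']*c[0]/c[2]+k['cx'],k['fy']*c[1]/c[2]+k['cy']])
E
python3 - <<'E'
from h import *
np.set_printoptions(precision=1,suppress=True)
for n,p,z in(("railL",(117,198),220),("railR",(238,191),220),("drL",(298,194),220),("drR",(384,228),220),("tipL",(146,198),277),("skim",(172,194),277),("tipR",(198,193),277),("ladle",(348,211),277)):
    print(n,ray("top",p,z))
print(ctrl.calibration("wrist"))
E
```

```text
railL [445.  467.6 220. ]
railR [521.9  95.4 220. ]
drL [539.5 -92.5 220. ]
drR [ 471.4 -366.5  220. ]
tipL [448.8 359.4 277. ]
skim [472. 285. 277.]
tipR [486.2 208.6 277. ]
ladle [ 496.4 -239.4  277. ]
{'fx': 287.4757645828949, 'fy': 287.4757645828949, 'cx': 254.09071769284583, 'cy': 191.75369319141967, 'mount': array([[  1. ,  -0. ,   0. ,  -0.2],
       [  0. ,   1. ,   0.3, -71.4],
       [ -0. ,  -0.3,   1. ,  21.2],
       [  0. ,   0. ,   0. ,   1. ]])}
```

>>> {"api": "move_arm", "payload": {"moves": [{"dp": [0,0,6]},{"dp": [0,0,6]},{"dp": [0,3,6]},{"dp": [4,4,1]},{"dp": [4,4,1]}]}}

```text
invalid input at $.moves[0]: expected keys dp, delta_rot, grip
```

>>> {"api": "move_arm", "payload": {"moves": [{"dp": [3.5,5]},{"dp": [3.5,5]},{"dp": [3.5,5]},{"dp": [3.5,5]},{"dp": [2,5]}]}}

```text
invalid input at $.moves[0]: expected keys dp, delta_rot, grip
```

>>> {"api": "move_arm", "payload": {"moves": [{"dp": [0,3],"delta_rot": [0,0,-10]},{"dp": [0,2],"delta_rot": [0,0,-10]},{"delta_rot": [0,0,-9]},{"dp": [0,0,0]}]}}

```text
invalid input at $.moves[0]: expected keys dp, delta_rot, grip
```

>>> {"api": "move_arm", "payload": {"moves": [{"dp": [0,0,6],"delta_rot": [0,0,0],"grip": 5},{"dp": [0,0,6],"delta_rot": [0,0,0],"grip": 5},{"dp": [0,3,6],"delta_rot": [0,0,0],"grip": 5},{"dp": [4,4,1],"delta_rot": [0,0,0],"grip": 5},{"dp": [4,4,1],"delta_rot": [0,0,0],"grip": 5}]}}

```text
time_s: 1.92
ee_pos: [253.2, -543.4, 602.3]
tool_rot: [[0.253, -0.967, -0.001], [-0.967, -0.253, 0.004], [-0.004, -0.0, -1.0]]
wrist_force: [-0.4, -0.8, -0.3]
width: 51.1
```

>>> {"api": "move_arm", "payload": {"moves": [{"dp": [3.5,5,0],"delta_rot": [0,0,0],"grip": 5},{"dp": [3.5,5,0],"delta_rot": [0,0,0],"grip": 5},{"dp": [3.5,5,0],"delta_rot": [0,0,0],"grip": 5},{"dp": [3.5,5,0],"delta_rot": [0,0,0],"grip": 5},{"dp": [2,5,0],"delta_rot": [0,0,0],"grip": 5}]}}

```text
time_s: 2.55
ee_pos: [416.4, -285.4, 603.6]
tool_rot: [[0.252, -0.968, 0.001], [-0.968, -0.252, 0.002], [-0.002, -0.002, -1.0]]
wrist_force: [0.4, -0.0, -0.3]
width: 49.9
```

>>> {"api": "move_arm", "payload": {"moves": [{"dp": [0,3,0],"delta_rot": [0,0,-10],"grip": 5},{"dp": [0,2,0],"delta_rot": [0,0,-10],"grip": 5},{"dp": [0,0,0],"delta_rot": [0,0,-9],"grip": 5},{"dp": [0,0,0],"delta_rot": [0,0,0],"grip": 5}]}}

```text
time_s: 3.05
ee_pos: [417.0, -229.8, 604.6]
tool_rot: [[-0.256, -0.967, 0.004], [-0.967, 0.256, 0.0], [-0.001, -0.004, -1.0]]
wrist_force: [-0.8, -0.9, -0.0]
width: 50.0
```

Run:
```python
from h import *
s=ctrl.get_state();im=ctrl.camera("wrist");np.savez("w1.npz",p=s['ee_pos'],R=s['tool_rot'])
cv2.imwrite("pics/w1.png",cv2.resize(im,(768,576),interpolation=cv2.INTER_CUBIC))
```

```text
(no output)
```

View pics/w1.png

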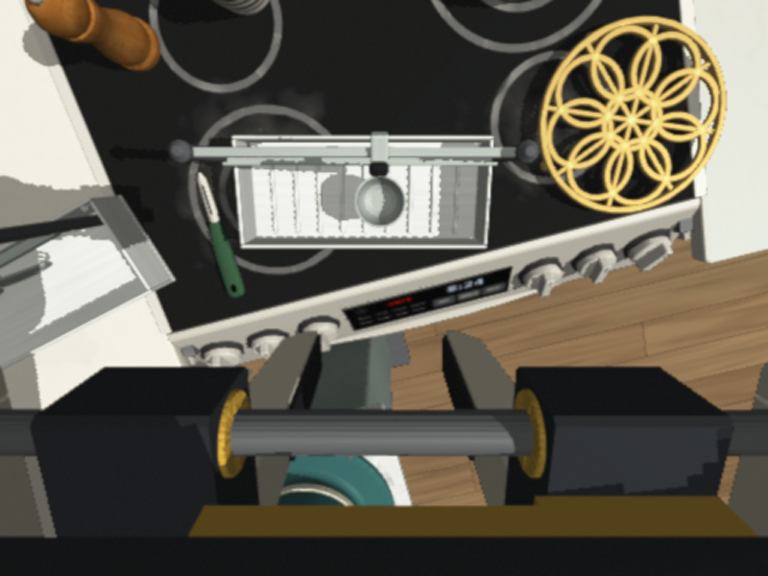

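Stand posts show at (180,150) and (528,152) in the 1.5x picture, ladle handle tip at (380,168) and its hook arm at (380,145). The free side is to the left.

Run:
```python
from h import *
np.set_printoptions(precision=1,suppress=True)
d=np.load("w1.npz");P=(d['p'],d['R'])
f=lambda u,v,z:ray("wrist",(u/1.5,v/1.5),z,P)
for z in(215,225,235,245):
    a,b=f(180,150,z),f(528,152,z);print(z,a,b,np.linalg.norm(a-b),np.degrees(np.arctan2(-(a-b)[0],(a-b)[1])))
print("tip",f(380,168,277)); print("bar",f(200,151,215),f(510,152,215),"arm",f(380,132,217),f(380,158,217))
print("ctr traywalls front",f(241,247,65),f(487,245,65),"back",f(234,137,65),f(493,137,65))
```

```text
215 [545.5 -94.2 215. ] [ 471.2 -368.2  215. ] 283.95145533612134 -15.176542681527716
225 [543.9 -98.3 225. ] [ 471.6 -365.   225. ] 276.2500737044059 -15.176542681527737
235 [ 542.3 -102.5  235. ] [ 472.  -361.7  235. ] 268.54869207269064 -15.176542681527735
245 [ 540.7 -106.7  245. ] [ 472.4 -358.4  245. ] 260.8473104409753 -15.176542681527728
tip [ 489.3 -248.2  277. ]
bar [ 540.6 -109.6  215. ] [ 474.9 -354.   215. ] arm [ 516.9 -255.4  217. ] [ 497.6 -250.2  217. ]
ctr traywalls front [445.6 -61.3  65. ] [ 371.4 -350.5   65. ] back [567.1 -96.2  65. ] [ 491.5 -381.3   65. ]
```

>>> {"api": "move_arm", "payload": {"moves": [{"dp": [0,5,0],"delta_rot": [0,0,5],"grip": 5},{"dp": [0,5,0],"delta_rot": [0,0,5],"grip": 5},{"dp": [0,5,0],"delta_rot": [0,0,5],"grip": 5},{"dp": [0,5,0],"delta_rot": [0,0,5],"grip": 5},{"dp": [0,5,0],"delta_rot": [0,0,5],"grip": 5}]}}

```text
time_s: 3.72
ee_pos: [416.3, 22.8, 603.6]
tool_rot: [[0.203, -0.979, 0.002], [-0.979, -0.203, 0.002], [-0.002, -0.002, -1.0]]
wrist_force: [0.5, 0.5, -0.4]
width: 49.7
```

>>> {"api": "move_arm", "payload": {"moves": [{"dp": [0,5,0],"delta_rot": [0,0,2],"grip": 5},{"dp": [0,5,0],"delta_rot": [0,0,0],"grip": 5},{"dp": [0,5,0],"delta_rot": [0,0,0],"grip": 5},{"dp": [-1,5,0],"delta_rot": [0,0,0],"grip": 5},{"dp": [-1,4,0],"delta_rot": [0,0,0],"grip": 5}]}}

```text
time_s: 4.35
ee_pos: [395.3, 270.2, 603.3]
tool_rot: [[0.259, -0.966, 0.002], [-0.966, -0.259, 0.002], [-0.001, -0.003, -1.0]]
wrist_force: [0.3, 0.3, -0.0]
width: 49.9
```

>>> {"api": "move_arm", "payload": {"moves": [{"dp": [0,0,0],"delta_rot": [0,0,0],"grip": 5},{"dp": [0,0,0],"delta_rot": [0,0,0],"grip": 5}]}}

```text
time_s: 4.6
ee_pos: [395.3, 271.8, 602.8]
tool_rot: [[0.267, -0.964, 0.001], [-0.964, -0.267, 0.001], [-0.001, -0.002, -1.0]]
wrist_force: [-0.7, 0.3, -0.2]
width: 50.1
```

Run:
```python
from h import *
s=ctrl.get_state();im=ctrl.camera("wrist");np.savez("w2.npz",p=s['ee_pos'],R=s['tool_rot'])
cv2.imwrite("pics/w2.png",cv2.resize(im,(768,576),interpolation=cv2.INTER_CUBIC)[:400])
```

```text
(no output)
```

View pics/w2.png

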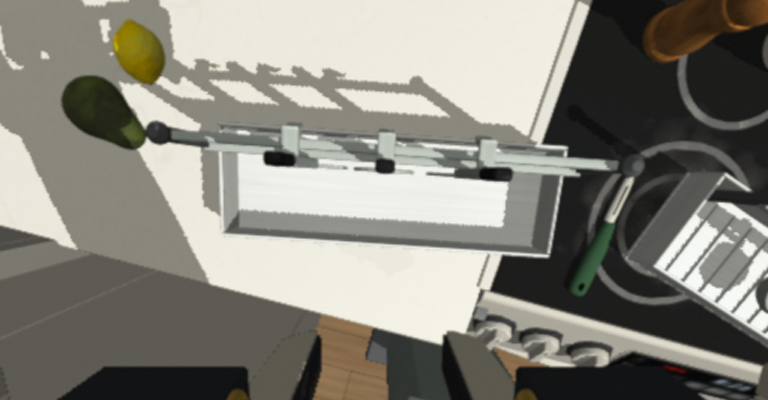

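Rail posts show at (157,132) and (632,165), with handle ends at (280,158), (385,166) and (496,174), the skimmer being the middle one.

Run:
```python
from h import *
np.set_printoptions(precision=1,suppress=True)
d=np.load("w2.npz");P=(d['p'],d['R'])
f=lambda u,v,z:ray("wrist",(u/1.5,v/1.5),z,P)
a,b=f(157,132,225),f(632,165,225);L=a-b;print(a,b,np.linalg.norm(L))
yaw=np.arctan2(-L[0],L[1]);y=np.array([-np.sin(yaw),np.cos(yaw),0]);x=np.array([np.cos(yaw),np.sin(yaw),0])
fm=(f(224,232,65)+f(548,255,65))/2;bm=(f(221,125,65)+f(567,148,65))/2
print("yaw",np.degrees(yaw),"mid posts",(a+b)/2,"from tray",fm+105*x,(bm-fm)@x,(bm-fm)@y)
c=((a+b)/2+fm+105*x)/2
for p in((280,158),(385,166),(496,174)):
    t=f(*p,277);print("tip",t,(t-c)@x,(t-c)@y)
for p in((291,138),(387,144),(488,150)):
    t=f(*p,218);print("arm",t,(t-c)@x,(t-c)@y)
```

```text
[446.  467.9 225. ] [522.  100.2 225. ] 375.460945825092
yaw 11.674708632640924 mid posts [484.  284.1 225. ] from tray [487.7 283.2  65. ] 122.60573539939968 -0.5375014553686697
tip [454.2 359.6 277. ] -15.604646340713455 80.77085884054291
tip [468.2 289.6 277. ] -16.111443527691346 9.473115782374476
tip [483.3 215.1 277. ] -16.35213569712472 -66.56479583524349
arm [469.7 367.5 218. ] 1.1460482124793785 85.44951957723357
arm [485.7 292.4 218. ] 1.6644269464141954 8.599037553120965
arm [503.  212.8 218. ] 2.4517635361726526 -72.77939904822927
```

>>> {"api": "move_arm", "payload": {"moves": [{"dp": [3.7,0.9,-2],"delta_rot": [0,0,-3.8],"grip": 5},{"dp": [3.7,0.9,-2],"delta_rot": [0,0,0],"grip": 5},{"dp": [0,0,-3],"delta_rot": [0,0,0],"grip": 5},{"dp": [0,0,-3],"delta_rot": [0,0,0],"grip": 5},{"dp": [0,0,0],"delta_rot": [0,0,0],"grip": 5}]}}

```text
time_s: 5.28
ee_pos: [473.6, 283.4, 501.6]
tool_rot: [[0.197, -0.98, 0.004], [-0.98, -0.197, 0.002], [-0.002, -0.005, -1.0]]
wrist_force: [0.9, 0.4, 0.7]
width: 49.6
```

Run:
```python
from h import *
s=ctrl.get_state();im=ctrl.camera("wrist");np.savez("w3.npz",p=s['ee_pos'],R=s['tool_rot'])
cv2.imwrite("pics/w3.png",cv2.resize(im,(768,576),interpolation=cv2.INTER_CUBIC))
p,R=s['ee_pos'],s['tool_rot'];print(p,R)
print("expected tip px (x1.5)",1.5*proj("wrist",[469.5,289.5,277],(p,R)),"grasp axis at z277",1.5*proj("wrist",p+R[:,2]*(p[2]-277),(p,R)))
```

```text
[473.55661103 283.41411674 501.58872032] [[ 0.19666668 -0.9804614   0.00420224]
 [-0.9804691  -0.19665763  0.00247357]
 [-0.00159884 -0.00460664 -0.99998811]]
expected tip px (x1.5) [368.4740277  326.27833218] grasp axis at z277 [381.26044694 319.05866078]
```

View pics/w3.png

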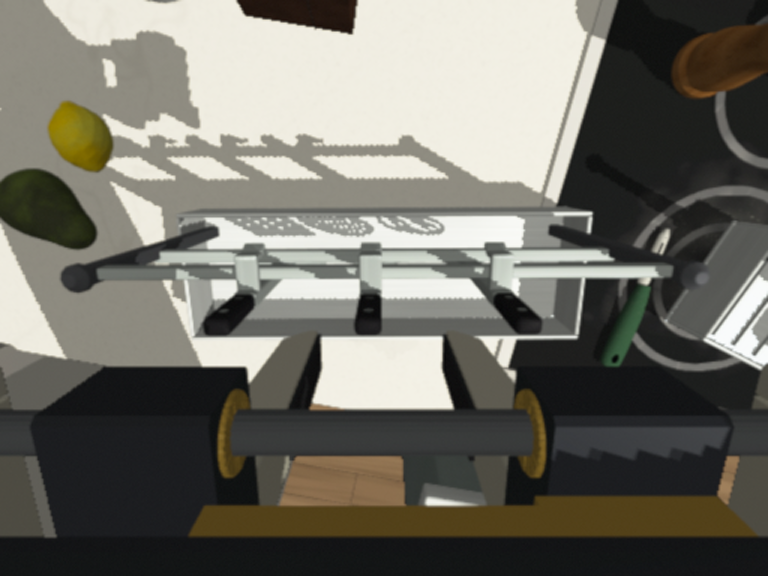

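Handle end shows at (369,325) between the neighbours, matching the predicted (368,326). I'll centre over it and then descend.

>>> {"api": "move_arm", "payload": {"moves": [{"dp": [-0.45,0.6,0],"delta_rot": [0,0,0.3],"grip": 5},{"dp": [0,0,0],"delta_rot": [0,0,0],"grip": 5},{"dp": [0,0,0],"delta_rot": [0,0,0],"grip": 5}]}}

```text
time_s: 5.7
ee_pos: [468.4, 289.1, 507.6]
tool_rot: [[0.202, -0.979, 0.011], [-0.979, -0.202, 0.006], [-0.004, -0.012, -1.0]]
wrist_force: [0.5, -0.4, 0.3]
width: 49.9
```

>>> {"api": "move_arm", "payload": {"moves": [{"dp": [0.1,0,-3],"delta_rot": [-0.3,0.6,0],"grip": 5},{"dp": [0,0,-3],"delta_rot": [0,0,0],"grip": 5}]}}

```text
time_s: 5.95
ee_pos: [469.2, 289.2, 449.6]
tool_rot: [[0.203, -0.979, 0.004], [-0.979, -0.203, 0.003], [-0.002, -0.005, -1.0]]
wrist_force: [0.9, 0.0, -0.0]
width: 50.2
```

>>> {"api": "move_arm", "payload": {"moves": [{"dp": [0,0,-3.3],"delta_rot": [-0.2,0.2,0],"grip": 5},{"dp": [0,0,0],"delta_rot": [0,0,0],"grip": 5}]}}

```text
time_s: 6.2
ee_pos: [469.0, 289.2, 414.7]
tool_rot: [[0.203, -0.979, -0.001], [-0.979, -0.203, -0.001], [0.001, 0.001, -1.0]]
wrist_force: [-0.4, -0.8, -0.5]
width: 50.1
```

>>> {"api": "move_arm", "payload": {"force": 30, "moves": [{"dp": [0,0,0],"delta_rot": [0,0,0],"grip": 2.5},{"dp": [0,0,0],"delta_rot": [0,0,0],"grip": 1.2},{"dp": [0,0,0],"delta_rot": [0,0,0],"grip": 1},{"dp": [0,0,0],"delta_rot": [0,0,0],"grip": 1}]}}

```text
time_s: 6.7
ee_pos: [469.2, 289.4, 419.8]
tool_rot: [[0.203, -0.979, 0.004], [-0.979, -0.203, 0.002], [-0.001, -0.005, -1.0]]
wrist_force: [-0.5, 0.8, -0.9]
width: 14.4
```

>>> {"api": "move_arm", "payload": {"moves": [{"dp": [0,0,2],"delta_rot": [-0.1,0.2,0],"grip": 1},{"dp": [0,0,4],"delta_rot": [0,0,0],"grip": 1},{"dp": [0,0,4],"delta_rot": [0,0,0],"grip": 1},{"dp": [0,0,4],"delta_rot": [0,0,0],"grip": 1},{"dp": [0,0,4],"delta_rot": [0,0,0],"grip": 1}]}}

```text
time_s: 7.32
ee_pos: [467.9, 288.7, 608.1]
tool_rot: [[0.203, -0.979, -0.002], [-0.979, -0.203, -0.002], [0.001, 0.002, -1.0]]
wrist_force: [-0.4, 0.4, -1.0]
width: 13.5
```

>>> {"api": "move_arm", "payload": {"moves": [{"dp": [-0.5,0,4],"delta_rot": [0,0,0],"grip": 1},{"dp": [-3,-1,0],"delta_rot": [0,0,0],"grip": 1},{"dp": [-4,-1,0],"delta_rot": [0,0,0],"grip": 1},{"dp": [0,-2,0],"delta_rot": [0,0,0],"grip": 1}]}}

```text
time_s: 7.82
ee_pos: [388.7, 246.9, 658.4]
tool_rot: [[0.204, -0.979, 0.005], [-0.979, -0.204, 0.002], [-0.001, -0.005, -1.0]]
wrist_force: [-0.7, 0.2, -1.7]
width: 13.9
```

>>> {"api": "move_arm", "payload": {"moves": [{"dp": [0,-5,0],"delta_rot": [0,0,-4],"grip": 1},{"dp": [0,-5,0],"delta_rot": [0,0,-4],"grip": 1},{"dp": [0,-5,0],"delta_rot": [0,0,-4],"grip": 1},{"dp": [0,-5,0],"delta_rot": [0,0,-4],"grip": 1},{"dp": [0.5,-5,0],"delta_rot": [0,0,-4],"grip": 1}]}}

```text
time_s: 8.45
ee_pos: [391.1, -10.9, 662.7]
tool_rot: [[-0.15, -0.989, 0.008], [-0.989, 0.15, -0.0], [-0.001, -0.008, -1.0]]
wrist_force: [0.6, 0.5, -0.7]
width: 13.9
```

>>> {"api": "move_arm", "payload": {"moves": [{"dp": [3,-4,0],"delta_rot": [0,0,-4],"grip": 1},{"dp": [4,-4,0],"delta_rot": [0,0,-2],"grip": 1},{"dp": [4,-3,0],"delta_rot": [0,0,0],"grip": 1},{"dp": [0,0,0],"delta_rot": [0,0,0],"grip": 1},{"dp": [0,0,0],"delta_rot": [0,0,0],"grip": 1}]}}

```text
time_s: 9.07
ee_pos: [501.9, -131.3, 666.4]
tool_rot: [[-0.264, -0.964, 0.01], [-0.964, 0.264, -0.002], [-0.001, -0.01, -1.0]]
wrist_force: [-0.5, 0.3, -1.3]
width: 13.8
```

>>> {"api": "move_arm", "payload": {"moves": [{"dp": [1,-3.4,-2],"delta_rot": [0.1,0.6,0],"grip": 1},{"dp": [0,0,-4],"delta_rot": [0,0,0],"grip": 1},{"dp": [0,0,-4],"delta_rot": [0,0,0],"grip": 1},{"dp": [0,0,-4],"delta_rot": [0,0,0],"grip": 1}]}}

```text
time_s: 9.57
ee_pos: [508.1, -163.7, 529.5]
tool_rot: [[-0.261, -0.965, 0.009], [-0.965, 0.261, -0.004], [0.001, -0.01, -1.0]]
wrist_force: [1.1, 0.2, -1.3]
width: 13.7
```

>>> {"api": "move_arm", "payload": {"moves": [{"dp": [0.4,-0.1,-2.5],"delta_rot": [0.2,0.6,0],"grip": 1},{"dp": [0,0,-2.5],"delta_rot": [0,0,0],"grip": 1},{"dp": [0,0,0],"delta_rot": [0,0,0],"grip": 1}]}}

```text
time_s: 9.95
ee_pos: [511.1, -163.3, 478.2]
tool_rot: [[-0.26, -0.966, -0.003], [-0.966, 0.26, -0.0], [0.001, 0.003, -1.0]]
wrist_force: [-0.3, -0.3, -0.6]
width: 13.8
```

Run:
```python
from h import *
np.set_printoptions(precision=1,suppress=True)
s=ctrl.get_state();im=ctrl.camera("wrist");p,R=s['ee_pos'],s['tool_rot'];np.savez("w4.npz",p=p,R=R)
cv2.imwrite("pics/w4.png",cv2.resize(im[:240],(768,360),interpolation=cv2.INTER_CUBIC))
print(p,R[:,2],s['wrist_force'])
h=p[2]-417;print(h)
for n,X in(("bar L",[508.7+.2614*132,-232.5+.9652*132,215]),("bar at",[525.95,-168.8,215]),("hook lip expected",p+R@np.array([0,-14-14,167+34+18]))):print(n,1.5*proj("wrist",X,(p,R)))
```

```text
[ 511.1 -163.3  478.2] [-0. -0. -1.] [-0.3 -0.3 -0.6]
61.1667579506734
bar L [267.6 269.8]
bar at [382.5 269.9]
hook lip expected [380.3 266.7]
```

View pics/w4.png

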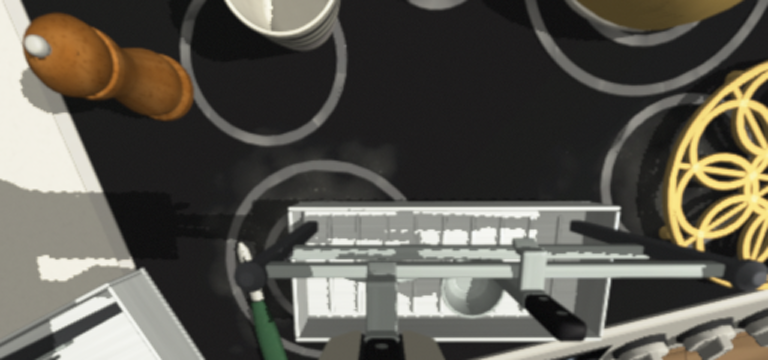

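The hook hangs straight above the bar: lip at (380,263), bar centre at row 270. The ladle is 85 mm to the right. Descending.

>>> {"api": "move_arm", "payload": {"moves": [{"dp": [0.1,-0.05,-2],"delta_rot": [0,0,0],"grip": 1},{"dp": [0,0,-2],"delta_rot": [0,0,0],"grip": 1},{"dp": [0,0,-1],"delta_rot": [0,0,0],"grip": 1}]}}

```text
time_s: 10.38
ee_pos: [512.2, -163.7, 429.7]
tool_rot: [[-0.26, -0.966, 0.003], [-0.966, 0.26, -0.002], [0.001, -0.003, -1.0]]
wrist_force: [0.2, 0.3, -0.6]
width: 13.7
```

>>> {"api": "move_arm", "payload": {"moves": [{"dp": [0,0,-0.7],"delta_rot": [0,0.2,0],"grip": 1},{"dp": [0,0,-0.5],"delta_rot": [0,0,0],"grip": 1}]}}

```text
time_s: 10.62
ee_pos: [511.9, -163.7, 419.3]
tool_rot: [[-0.26, -0.966, 0.0], [-0.966, 0.26, -0.003], [0.002, -0.001, -1.0]]
wrist_force: [-18.1, 5.9, 49.3]
width: 13.8
```

>>> {"api": "move_arm", "payload": {"moves": [{"dp": [0,0,-0.3],"delta_rot": [0,0,0],"grip": 1}]}}

```text
time_s: 10.75
ee_pos: [511.5, -163.5, 419.4]
tool_rot: [[-0.26, -0.966, 0.003], [-0.966, 0.259, -0.004], [0.003, -0.003, -1.0]]
wrist_force: [-14.3, 5.0, 25.8]
width: 14.0
```

Contact at 419 mm, the height it hung at on the rail, so the hook is seated. Releasing.

>>> {"api": "move_arm", "payload": {"moves": [{"dp": [-0.1,0,0],"delta_rot": [0,0,0],"grip": 2},{"dp": [0,0,0],"delta_rot": [0,0,0],"grip": 4},{"dp": [0,0,0],"delta_rot": [0,0,0],"grip": 4}]}}

```text
time_s: 11.12
ee_pos: [510.4, -163.5, 420.5]
tool_rot: [[-0.26, -0.966, 0.005], [-0.966, 0.26, -0.004], [0.003, -0.005, -1.0]]
wrist_force: [-0.4, -0.3, 0.2]
width: 35.7
```

>>> {"api": "move_arm", "payload": {"moves": [{"dp": [0,0,3],"delta_rot": [0,0,0],"grip": 4},{"dp": [0,0,4],"delta_rot": [0,0,0],"grip": 4},{"dp": [0,0,1],"delta_rot": [0,0,0],"grip": 4},{"dp": [0,0,0],"delta_rot": [0,0,0],"grip": 4}]}}

```text
time_s: 11.62
ee_pos: [510.7, -163.6, 500.3]
tool_rot: [[-0.26, -0.966, 0.002], [-0.966, 0.26, -0.003], [0.003, -0.002, -1.0]]
wrist_force: [0.0, 0.4, -0.7]
width: 39.7
```

Run:
```python
from h import *
np.set_printoptions(precision=1,suppress=True)
s=ctrl.get_state();im=ctrl.camera("wrist");p,R=s['ee_pos'],s['tool_rot'];np.savez("w5.npz",p=p,R=R)
cv2.imwrite("pics/w5.png",cv2.resize(im[:240],(768,360),interpolation=cv2.INTER_CUBIC))
print(p,R[:,2],s['wrist_force'],s['width'])
x=np.array([.9652,-.2614,0]);y=np.array([.2614,.9652,0]);c=np.array([508.7,-232.5,0])
for l,yy in(("skimmer",66.5),("ladle",-20)):
  print(l,1.5*proj("wrist",c+y*yy-14*x+[0,0,277],(p,R)))
```

```text
[ 510.7 -163.6  500.3] [ 0. -0. -1.] [ 0.   0.4 -0.7] 39.675109137845894
skimmer [380.3 317.1]
ladle [554.8 317.1]
```

View pics/w5.png

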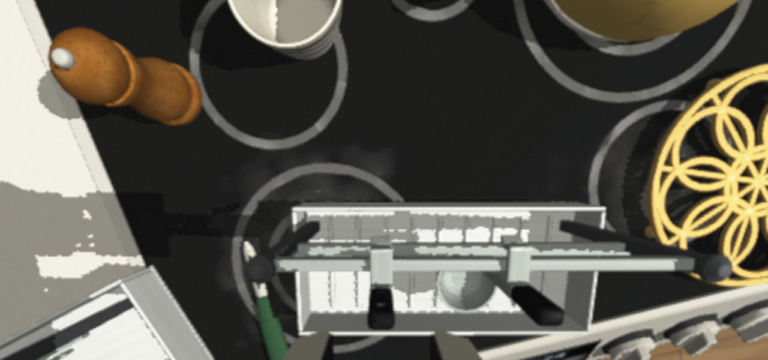

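Skimmer's hook is over the bar at (381,258), level with the ladle's at (518,258). Its handle is upright and both hang the same way. Next, the ladle.

>>> {"api": "move_arm", "payload": {"moves": [{"dp": [-1,-4.2,0.5],"delta_rot": [0,0.2,0],"grip": 4.5},{"dp": [-1,-4,0],"delta_rot": [0,0,0],"grip": 4.5},{"dp": [0,0,0],"delta_rot": [0,0,0],"grip": 4.5},{"dp": [0,0,0],"delta_rot": [0,0,0],"grip": 4.5}]}}

```text
time_s: 12.18
ee_pos: [490.6, -247.4, 499.3]
tool_rot: [[-0.258, -0.966, -0.008], [-0.966, 0.258, 0.0], [0.002, 0.008, -1.0]]
wrist_force: [0.3, 0.2, -0.7]
width: 44.8
```

Run:
```python
from h import *
np.set_printoptions(precision=1,suppress=True)
d=np.load("w5.npz");P=(d['p'],d['R'])
x=np.array([.9652,-.2614,0]);y=np.array([.2614,.9652,0]);c=np.array([508.7,-232.5,0])
for q,z in(((381,247),218),((518,247),218),((380,321),277),((547,316),277)):
  t=ray("wrist",(q[0]/1.5,q[1]/1.5),z,P)-c;print(q,t@x,t@y)
s=ctrl.get_state();im=ctrl.camera("wrist");p,R=s['ee_pos'],s['tool_rot'];np.savez("w6.npz",p=p,R=R)
cv2.imwrite("pics/w6.png",cv2.resize(im[120:240,100:440],(680,240),interpolation=cv2.INTER_CUBIC))
print(p,R[:,2])
t=c-19*y-14*x;print(t);q=proj("wrist",t+[0,0,277],(p,R));print("exp in crop",(q-[100,120])*2)
m=ctrl.masks_of("ladle_grip","wrist")
```

```text
(381, 247) 11.046709354967309 65.95410350853368
(518, 247) 11.105696440211112 -17.976269560725978
(380, 321) -16.01818801828632 66.62060902088209
(547, 316) -13.399848936494159 -16.069106050574796
[ 490.6 -247.4  499.3] [-0.  0. -1.]
[ 490.2 -247.2    0. ]
exp in crop [305.7 184.4]
```

View pics/w6.png

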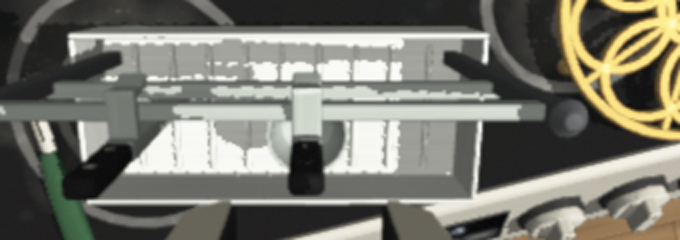

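Ladle handle end is at (306,186) in the crop, as predicted, so it's centred between the fingers.

>>> {"api": "move_arm", "payload": {"moves": [{"dp": [-0.05,0,-3],"delta_rot": [0,-0.4,0],"grip": 4.5},{"dp": [0,0,-3],"delta_rot": [0,0,0],"grip": 4.5}]}}

```text
time_s: 12.52
ee_pos: [490.6, -245.5, 440.2]
tool_rot: [[-0.256, -0.967, 0.003], [-0.967, 0.256, -0.002], [0.001, -0.003, -1.0]]
wrist_force: [-0.5, -0.1, -0.0]
width: 45.2
```

>>> {"api": "move_arm", "payload": {"moves": [{"dp": [-0.05,-0.15,-2.3],"delta_rot": [0,0.2,0],"grip": 4.5},{"dp": [0,0,-0.2],"delta_rot": [0,0,0],"grip": 2.5}]}}

```text
time_s: 12.78
ee_pos: [490.3, -245.8, 412.4]
tool_rot: [[-0.254, -0.967, -0.003], [-0.967, 0.254, -0.0], [0.001, 0.003, -1.0]]
wrist_force: [1.1, 0.7, 1.1]
width: 38.8
```

>>> {"api": "move_arm", "payload": {"force": 35, "moves": [{"dp": [0,0,-0.1],"delta_rot": [0,0,0],"grip": 1},{"dp": [0,0,-0.1],"delta_rot": [0,0,0],"grip": 1},{"dp": [0,0,0],"delta_rot": [0,0,0],"grip": 1}]}}

```text
time_s: 13.15
ee_pos: [490.6, -245.7, 412.6]
tool_rot: [[-0.254, -0.967, -0.001], [-0.967, 0.254, -0.002], [0.002, 0.001, -1.0]]
wrist_force: [-1.0, 0.1, -2.4]
width: 13.7
```

>>> {"api": "move_arm", "payload": {"moves": [{"dp": [0,0,2],"delta_rot": [0,0,0],"grip": 1},{"dp": [0,0,4],"delta_rot": [0,0,0],"grip": 1},{"dp": [0,0,5],"delta_rot": [0,0,0],"grip": 1},{"dp": [0,0,5],"delta_rot": [0,0,0],"grip": 1},{"dp": [0,0,5],"delta_rot": [0,0,0],"grip": 1}]}}

```text
time_s: 13.78
ee_pos: [488.9, -244.9, 632.0]
tool_rot: [[-0.254, -0.967, -0.002], [-0.967, 0.254, -0.001], [0.001, 0.002, -1.0]]
wrist_force: [-0.1, -0.0, -1.6]
width: 13.8
```

>>> {"api": "move_arm", "payload": {"moves": [{"dp": [-3,0,3],"delta_rot": [0,0,0],"grip": 1},{"dp": [-4,3,0],"delta_rot": [0,0,0],"grip": 1},{"dp": [-3,5,0],"delta_rot": [0,0,3],"grip": 1},{"dp": [0,5,0],"delta_rot": [0,0,3],"grip": 1},{"dp": [0,5,0],"delta_rot": [0,0,4],"grip": 1}]}}

```text
time_s: 14.4
ee_pos: [381.0, -61.3, 674.6]
tool_rot: [[-0.083, -0.996, 0.01], [-0.997, 0.083, -0.005], [0.004, -0.01, -1.0]]
wrist_force: [1.5, 0.3, -2.2]
width: 13.8
```

>>> {"api": "move_arm", "payload": {"moves": [{"dp": [0,5,0],"delta_rot": [0,0.4,4],"grip": 1},{"dp": [0,5,0],"delta_rot": [0,0,4],"grip": 1},{"dp": [0,5,0],"delta_rot": [0,0,4],"grip": 1},{"dp": [1,5,0],"delta_rot": [0,0,3],"grip": 1},{"dp": [1,5,0],"delta_rot": [0,0,0],"grip": 1}]}}

```text
time_s: 15.02
ee_pos: [393.4, 195.9, 684.3]
tool_rot: [[0.186, -0.982, 0.016], [-0.982, -0.186, -0.001], [0.004, -0.015, -1.0]]
wrist_force: [0.5, -1.1, -1.9]
width: 14.3
```

>>> {"api": "move_arm", "payload": {"moves": [{"dp": [3,4,0],"delta_rot": [0,0,0],"grip": 1},{"dp": [3,3,0],"delta_rot": [0,0,0],"grip": 1},{"dp": [0,0,0],"delta_rot": [0,0,0],"grip": 1},{"dp": [0,0,0],"delta_rot": [0,0,0],"grip": 1}]}}

```text
time_s: 15.52
ee_pos: [452.2, 270.6, 689.5]
tool_rot: [[0.191, -0.981, 0.019], [-0.982, -0.191, 0.001], [0.002, -0.019, -1.0]]
wrist_force: [0.1, -0.2, -1.4]
width: 14.0
```

>>> {"api": "move_arm", "payload": {"moves": [{"dp": [1.7,1.8,0],"delta_rot": [0,1.1,0.6],"grip": 1},{"dp": [0,0,-2],"delta_rot": [0,0,0],"grip": 1},{"dp": [0,0,-3],"delta_rot": [0,0,0],"grip": 1},{"dp": [0,0,0],"delta_rot": [0,0,0],"grip": 1}]}}

```text
time_s: 16.02
ee_pos: [466.2, 285.1, 644.0]
tool_rot: [[0.199, -0.98, 0.005], [-0.98, -0.199, 0.005], [-0.003, -0.006, -1.0]]
wrist_force: [-0.0, -0.3, -1.6]
width: 14.0
```

>>> {"api": "move_arm", "payload": {"moves": [{"dp": [0.3,0.3,-3],"delta_rot": [-0.2,0.3,0.2],"grip": 1},{"dp": [0,0,-4],"delta_rot": [0,0,0],"grip": 1},{"dp": [0,0,-3],"delta_rot": [0,0,0],"grip": 1}]}}

```text
time_s: 16.4
ee_pos: [467.0, 285.6, 550.9]
tool_rot: [[0.201, -0.979, 0.01], [-0.98, -0.201, 0.006], [-0.004, -0.011, -1.0]]
wrist_force: [0.3, -0.2, -2.2]
width: 14.0
```

>>> {"api": "move_arm", "payload": {"moves": [{"dp": [0.3,0.3,-2.5],"delta_rot": [-0.3,0.6,0.1],"grip": 1},{"dp": [0,0,-2.5],"delta_rot": [0,0,0],"grip": 1},{"dp": [0,0,-1.5],"delta_rot": [0,0,0],"grip": 1},{"dp": [0,0,0],"delta_rot": [0,0,0],"grip": 1}]}}

```text
time_s: 16.9
ee_pos: [469.7, 287.9, 487.2]
tool_rot: [[0.202, -0.979, 0.001], [-0.979, -0.202, 0.002], [-0.002, -0.001, -1.0]]
wrist_force: [-0.4, -0.4, -1.9]
width: 13.7
```

Run:
```python
from h import *
np.set_printoptions(precision=1,suppress=True)
s=ctrl.get_state();im=ctrl.camera("wrist");p,R=s['ee_pos'],s['tool_rot'];np.savez("w7.npz",p=p,R=R)
cv2.imwrite("pics/w7.png",cv2.resize(im[:260],(768,390),interpolation=cv2.INTER_CUBIC))
print(p,R[:,2]*1000,s['wrist_force'])
c=np.array([485.8,283.7,215]);y=np.array([-.2023,.979,0])
for yy in(85.4,7.5,-72.8):print(1.5*proj("wrist",c+y*yy,(p,R)))
print("lip",1.5*proj("wrist",p+R@np.array([0,-14-14,167+34+18]),(p,R)))
```

```text
[469.7 287.9 487.2] [    1.1     2.1 -1000. ] [-0.4 -0.4 -1.9]
[251.2 269.6]
[381.7 269.6]
[516.3 269.5]
lip [381.3 266.5]
```

View pics/w7.png

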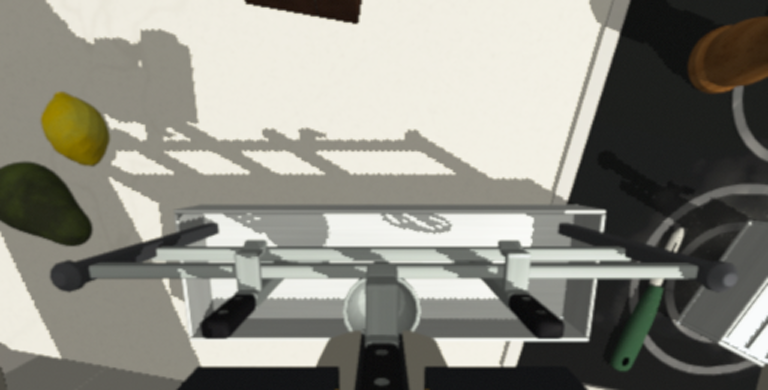

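Ladle hook at (381,268) is over the bar (row 270), midway between the turner (250) and whisk (514) hooks. Lowering.

>>> {"api": "move_arm", "payload": {"moves": [{"dp": [0,0,-2.5],"delta_rot": [-0.1,0,0],"grip": 1},{"dp": [0,0,-2.5],"delta_rot": [0,0,0],"grip": 1},{"dp": [0,0,-0.8],"delta_rot": [0,0,0],"grip": 1}]}}

```text
time_s: 17.32
ee_pos: [469.4, 286.9, 452.5]
tool_rot: [[0.201, -0.979, 0.034], [-0.979, -0.201, 0.015], [-0.008, -0.036, -0.999]]
wrist_force: [-3.5, -5.9, 25.3]
width: 14.1
```

Unexpected contact 40 mm too high. I'll look before doing anything.

Run:
```python
from h import *
np.set_printoptions(precision=1,suppress=True)
s=ctrl.get_state();im=ctrl.camera("wrist");sd=ctrl.camera("side");p,R=s['ee_pos'],s['tool_rot']
a=cv2.resize(im[100:300,100:420],(640,400),interpolation=cv2.INTER_CUBIC)
b=cv2.resize(sd[90:240,150:300],(600,600),interpolation=cv2.INTER_CUBIC)[:, :]
b=cv2.resize(b,(150*2,150*2));c=np.zeros((600,640,3),np.uint8);c[:400]=a
c=np.zeros((560,800,3),np.uint8);c[:312,:500]=cv2.resize(a,(500,312));c[:300,500:800]=b
cv2.imwrite("pics/w8.png",c[:312])
print(s['time_s'],p,R[:,2]*1000,s['wrist_force'],s['wrist_torque'],s['qpos'])
```

```text
17.325 [469.4 286.9 452.5] [  34.    14.7 -999.3] [-3.5 -5.9 25.3] [-1.9  0.9 -0. ] [ 0.5 -0.2  1.6 -0.   1.6  1.9]
```

View pics/w8.png

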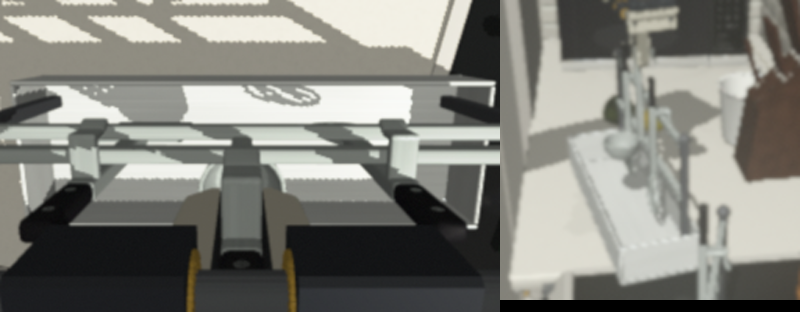

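The force and torque put the contact near z ≈ 150 on the handle line, so the handle is probably catching the lower bar because it's slightly too far back. I'll raise it, straighten the tool and move 3 mm forward.

>>> {"api": "move_arm", "payload": {"moves": [{"dp": [0,0,2],"delta_rot": [0,0,0],"grip": 1},{"dp": [0,0,1.5],"delta_rot": [0,0,0],"grip": 1}]}}

```text
time_s: 17.68
ee_pos: [469.3, 286.6, 491.5]
tool_rot: [[0.201, -0.979, 0.037], [-0.98, -0.201, 0.016], [-0.008, -0.039, -0.999]]
wrist_force: [-0.2, 0.1, -1.8]
width: 13.6
```

Run:
```python
from h import *
np.set_printoptions(precision=1,suppress=True)
s=ctrl.get_state();p,R=s['ee_pos'],s['tool_rot'];print(p,R[:,2]*1000,R[:,0]*1000,s['wrist_force'],s['wrist_torque'],s['width'])
x=np.array([.979,.2023,0]);y=np.array([-.2023,.979,0]);g=p+R[:,2]*167-[485.8,283.7,0];print(g@x,g@y)
```

```text
[469.3 286.6 491.5] [  36.7   16.  -999.2] [ 201.2 -979.5   -8.3] [-0.2  0.1 -1.8] [-0.1 -0.  -0. ] 13.610713443309363
-9.064216372504495 7.581350638254753
```

>>> {"api": "move_arm", "payload": {"moves": [{"dp": [-0.1,0.1,0],"delta_rot": [-0.9,2.1,0],"grip": 1},{"dp": [0,0,0],"delta_rot": [0,0,0],"grip": 1}]}}

```text
time_s: 17.92
ee_pos: [468.3, 287.7, 494.5]
tool_rot: [[0.201, -0.98, 0.002], [-0.98, -0.201, 0.002], [-0.001, -0.003, -1.0]]
wrist_force: [-0.0, -0.6, -2.5]
width: 13.7
```

Run:
```python
from h import *
im=ctrl.camera("wrist");n=cv2.resize(im[:260],(768,390),interpolation=cv2.INTER_CUBIC);o=cv2.imread("pics/w7.png")
for nm,(u0,u1,v0,v1) in dict(hook=(362,402,262,300),dot=(362,402,340,366),handle=(355,410,290,345)).items():
    t=o[v0:v1,u0:u1];r=cv2.matchTemplate(n[v0-20:v1+20,u0-20:u1+20],t,cv2.TM_CCOEFF_NORMED);_,m,_,l=cv2.minMaxLoc(r);print(nm,m,l[0]-20,l[1]-20)
```

```text
hook 0.46181720495224 -2 20
dot 0.5380892753601074 -18 -14
handle 0.6853130459785461 -3 14
```

Run:
```python
from h import *
im=ctrl.camera("wrist");sd=ctrl.camera("side")
n=cv2.resize(im[130:270,160:350],None,fx=2.1,fy=2.1,interpolation=cv2.INTER_CUBIC)
o=cv2.imread("pics/w7.png");o=cv2.resize(o[195:390,240:525],(n.shape[1],273),interpolation=cv2.INTER_CUBIC)
b=cv2.resize(sd[100:240,150:300],(399,n.shape[0]),interpolation=cv2.INTER_CUBIC)
c=np.zeros((n.shape[0]+273,798,3),np.uint8);c[:n.shape[0],:399]=n;c[:n.shape[0],399:]=b;c[-273:,:399]=o
cv2.imwrite("pics/w9.png",c);s=ctrl.get_state();print(c.shape,s['ee_pos'])
```

```text
(567, 798, 3) [468.20107043 287.55921725 493.96025968]
```

View pics/w9.png

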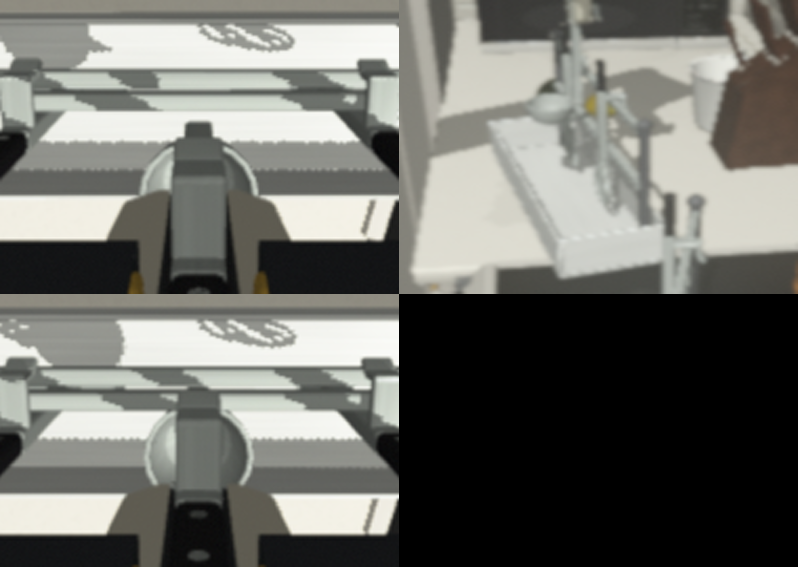

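The view shows the ladle was pushed up inside the grip: hook now at (199,130) instead of (199,101), and the cup looks larger. It may also have tipped. I'll quantify that.

```bash
cat > lad.py <<'E'
from h import *
def feats(P,s,th,gz=34):
    # ladle coords: x back,y left,z up -> tool: x=-y, y=-x, z=-z ; grasp pt at ladle (-14,0,gz)
    p,R=P;c,sn=np.cos(th),np.sin(th)
    def T(X):
        d=np.array(X,float)-[-14,0,gz-s]     # s>0: ladle slid up toward palm
        # pitch th about jaw axis through the grasp point; th>0: foot swings forward
        x=c*d[0]+sn*d[2]; z=-sn*d[0]+c*d[2]
        return 1*proj("wrist",p+R@np.array([-d[1],-x,167-z]),P)
    rim=np.array([T([-49+31*np.cos(a),31*np.sin(a),-146]) for a in np.linspace(0,2*np.pi,72)])
    return dict(armback=T([12,0,4]),lip=T([14,0,-18]),tipB=T([-9,0,62]),tipF=T([-19,0,62]),cup_lr=(rim[:,0].min(),rim[:,0].max()),cup_tb=(rim[:,1].min(),rim[:,1].max()))
E
python3 - <<'E'
from lad import *
np.set_printoptions(precision=1,suppress=True)
d=np.load("w7.npz");P7=(d['p'],d['R'])
def show(t,f):print(t,{k:np.round(v,1).tolist() for k,v in f.items()})
show("w7 nominal",feats(P7,0,0,30))
cv=lambda u,v:((240+u/1.4)/1.5,(195+v/1.4)/1.5)
print("w7 obs armback/lip~",cv(199,106),"cup l/r",cv(146,0)[0],cv(252,0)[0],"cup top/bot",cv(0,115)[1])
s=ctrl.get_state();P=(s['ee_pos'],s['tool_rot'])
for sl in(0,20,30,36):
  for th in(-5,0,5,):show((sl,th),feats(P,sl,np.radians(th)))
print("now obs: lip row",130+122/2.1,"arm back row",130+137/2.1,"cup l/r",160+141/2.1,160+258/2.1,"cup top",130+142/2.1,"tip top",130+272/2.1)
E
```

```text
w7 nominal {'armback': [254.2, 189.9], 'lip': [254.2, 178.9], 'tipB': [254.4, 269.2], 'tipF': [254.4, 289.0], 'cup_lr': [227.8, 280.4], 'cup_tb': [181.8, 231.9]}
w7 obs armback/lip~ (254.76190476190473, 180.47619047619048) cup l/r 229.52380952380952 280.0 cup top/bot 184.7619047619048
(0, -5) {'armback': [254.2, 185.3], 'lip': [254.2, 172.2], 'tipB': [254.4, 269.8], 'tipF': [254.4, 287.9], 'cup_lr': [227.9, 280.3], 'cup_tb': [167.7, 216.8]}
(0, 0) {'armback': [254.2, 188.3], 'lip': [254.2, 177.7], 'tipB': [254.4, 264.6], 'tipF': [254.4, 284.0], 'cup_lr': [228.1, 280.1], 'cup_tb': [181.0, 230.6]}
(0, 5) {'armback': [254.2, 191.5], 'lip': [254.2, 183.4], 'tipB': [254.4, 259.3], 'tipF': [254.4, 279.7], 'cup_lr': [228.1, 280.1], 'cup_tb': [194.2, 244.5]}
(20, -5) {'armback': [254.2, 196.9], 'lip': [254.2, 181.2], 'tipB': [254.4, 300.5], 'tipF': [254.5, 320.5], 'cup_lr': [226.4, 281.8], 'cup_tb': [172.7, 224.2]}
(20, 0) {'armback': [254.2, 197.1], 'lip': [254.2, 184.4], 'tipB': [254.4, 290.7], 'tipF': [254.5, 312.7], 'cup_lr': [226.5, 281.7], 'cup_tb': [185.1, 237.4]}
(20, 5) {'armback': 
[... 560 characters left out ...]
.6], 'cup_lr': [225.7, 282.6], 'cup_tb': [199.4, 254.2]}
(36, -5) {'armback': [254.3, 208.4], 'lip': [254.2, 189.9], 'tipB': [254.5, 333.4], 'tipF': [254.5, 355.3], 'cup_lr': [225.0, 283.2], 'cup_tb': [177.0, 230.7]}
(36, 0) {'armback': [254.3, 205.9], 'lip': [254.2, 190.9], 'tipB': [254.5, 319.0], 'tipF': [254.5, 343.7], 'cup_lr': [225.1, 283.1], 'cup_tb': [188.8, 243.4]}
(36, 5) {'armback': [254.3, 203.7], 'lip': [254.2, 192.3], 'tipB': [254.5, 303.4], 'tipF': [254.5, 330.5], 'cup_lr': [225.1, 283.1], 'cup_tb': [200.6, 256.3]}
now obs: lip row 188.0952380952381 arm back row 195.23809523809524 cup l/r 227.14285714285714 282.85714285714283 cup top 197.61904761904762 tip top 259.5238095238095
```

Run:
```python
import lad;from lad import *
from scipy.optimize import least_squares,brentq
d=np.load("w7.npz");P7=(d['p'],d['R']);s=ctrl.get_state();P=(s['ee_pos'],s['tool_rot'])
def pt(P,X,gz,th):
    p,R=P;c,sn=np.cos(th),np.sin(th);d=np.array(X,float)-[-14,0,gz]
    return proj("wrist",p+R@np.array([-d[1],-(c*d[0]+sn*d[2]),167-(-sn*d[0]+c*d[2])]),P)
def res(q,P,o,zb):
    gz,th=q;f=feats(P,0,th,gz)
    return [f['lip'][1]-o[0],f['cup_lr'][1]-f['cup_lr'][0]-o[1],f['cup_tb'][0]-o[2],pt(P,[-9,0,zb],gz,th)[1]-o[3],pt(P,[9+5,0,4],gz,th)[1]-o[4]]
# joint fit: gz7,th7,gz,th,zb
o7=(179.5,50.5,184.8,228,(195+(418-294)/1.4)/1.5); on=(188.1,55.7,197.6,259.5,195.5)
F=lambda v:np.r_[res(v[:2],P7,o7,v[4]),res(v[2:4],P,on,v[4])]
r=least_squares(F,[30,0,14,.08,30],loss='soft_l1');print("gz7 %.1f th7 %.1f  gz %.1f th %.1f zb %.1f"%(r.x[0],np.degrees(r.x[1]),r.x[2],np.degrees(r.x[3]),r.x[4]));print(np.round(r.fun,1))
```

```text
Traceback (most recent call last):
  File "lad.py", line 10, in feats
    rim=np.array([T([-49+31*np.cos(a),31*np.sin(a),-146]) for a in np.linspace(0,2*np.pi,72)])
                  ~^^^^^^^^^^^^^^^^^^^^^^^^^^^^^^^^^^^^^^
  File "lad.py", line 9, in T
    return 1*proj("wrist",p+R@np.array([-d[1],-x,167-z]),P)
             ~~~~^^^^^^^^^^^^^^^^^^^^^^^^^^^^^^^^^^^^^^^^^^
  File "h.py", line 11, in proj
    k=ctrl.calibration(cam);X=np.array(X,float)
ValueError: time passes only in moves, steps and waits
```

```bash
sed -i 's/ctrl\.calibration(cam)/cal(cam)/; s/^from workcell import ctrl$/from workcell import ctrl\nfrom functools import lru_cache\ncal=lru_cache(None)(ctrl.calibration)/' h.py
cat > fit.py <<'E'
from lad import *
from scipy.optimize import least_squares
d=np.load("w7.npz");P7=(d['p'],d['R'])
def pt(P,X,gz,th):
    p,R=P;c,sn=np.cos(th),np.sin(th);d=np.array(X,float)-[-14,0,gz]
    return proj("wrist",p+R@np.array([-d[1],-(c*d[0]+sn*d[2]),167-(-sn*d[0]+c*d[2])]),P)
def res(q,P,o,zb):
    gz,th=q;f=feats(P,0,th,gz)
    return [f['lip'][1]-o[0],f['cup_lr'][1]-f['cup_lr'][0]-o[1],f['cup_tb'][0]-o[2],pt(P,[-9,0,zb],gz,th)[1]-o[3],pt(P,[14,0,4],gz,th)[1]-o[4]]
E
python3 - <<'E'
from fit import *
s=ctrl.get_state();P=(s['ee_pos'],s['tool_rot'])
o7=(179.5,50.5,184.8,228,(195+(418-294)/1.4)/1.5); on=(188.1,55.7,197.6,259.5,195.5)
F=lambda v:np.r_[res(v[:2],P7,o7,v[4]),res(v[2:4],P,on,v[4])]
r=least_squares(F,[30,0,14,.08,30],loss='soft_l1');print("gz7 %.1f th7 %.1f  gz %.1f th %.1f zb %.1f"%(r.x[0],np.degrees(r.x[1]),r.x[2],np.degrees(r.x[3]),r.x[4]));print(np.round(r.fun,1))
E
```

```text
gz7 50.5 th7 2.9  gz 8.0 th 4.4 zb 35.0
[-2.4 -0.9  1.1  1.2 -6.7  1.   0.4 -0.4 -0.5  0.7]
```

Run:
```python
from fit import *
np.set_printoptions(precision=1,suppress=True)
s=ctrl.get_state();p,R=s['ee_pos'],s['tool_rot'];print(p,R[:,2]*1e3,s['width'])
def W(X,gz,th):
    c,sn=np.cos(th),np.sin(th);d=np.array(X,float)-[-14,0,gz]
    return p+R@np.array([-d[1],-(c*d[0]+sn*d[2]),167-(-sn*d[0]+c*d[2])])
for gz,th in((30,0),(30,.08),(14,0.08),(8,.077)):
    print(gz,th,"cup",proj("side",W([-49,0,-163],gz,th)),"cupbottom",proj("side",W([-49,0,-180],gz,th)),"tip",proj("side",W([-14,0,62],gz,th)))
c=np.array([485.8,283.7,0]);x=np.array([.979,.2023,0]);y=np.array([-.2023,.979,0])
for n,yy in(("turner",85.4),("whisk",-72.8)):print(n,proj("side",c+y*yy-14*x+[0,0,277]),proj("side",c+y*yy-14*x+[0,0,35]))
im=ctrl.camera("side");im2=ctrl.camera("wrist")
for l in("ladle","turner","whisk"):
    print(l,[(round(d["score"],2),np.round(d["pixel"]).tolist(),int(d["mask"].sum()),np.ptp(np.argwhere(d["mask"]),0),np.argwhere(d["mask"]).max(0)) for d in ctrl.masks_of(l,"side")[:3]])
cv2.imwrite("pics/side_raw.png",im);cv2.imwrite("pics/wr_raw.png",im2)
```

```text
[468.2 287.6 494. ] [    2.5     1.7 -1000. ] 14.087055920980138
30 0 cup [209.2 160.4] cupbottom [209.4 164.9] tip [217.  93.]
30 0.08 cup [204.7 160.1] cupbottom [204.5 164.7] tip [217.8  93. ]
14 0.08 cup [204.8 155.7] cupbottom [204.7 160.4] tip [218.   87.8]
8 0.077 cup [205.  154.1] cupbottom [204.9 158.8] tip [218.1  85.8]
turner [212.2 110.8] [214.7 174. ]
whisk [225.6 127.4] [227.1 195.6]
ladle [(0.86, [213.0, 144.0], 425, array([58, 27]), array([159, 224])), (0.74, [219.0, 191.0], 3449, array([116,  64]), array([231, 248]))]
turner [(0.6, [214.0, 144.0], 198, array([63,  5]), array([175, 216])), (0.55, [218.0, 191.0], 3408, array([116,  64]), array([231, 248]))]
whisk [(0.6, [228.0, 157.0], 398, array([70, 11]), array([197, 234])), (0.58, [312.0, 220.0], 852, array([53, 22]), array([243, 320]))]
```

Both cameras agree: the ladle slid up about 20 mm in the grip and its foot is pitched about 4.5° forward. Before trying again I'll measure the bar relative to the gripper.

Run:
```python
from fit import *
np.set_printoptions(precision=1,suppress=True,linewidth=200)
s=ctrl.get_state();p,R=s['ee_pos'],s['tool_rot'];P=(p,R)
im=cv2.imread("pics/wr_raw.png");g=cv2.cvtColor(im,cv2.COLOR_BGR2GRAY)
for u in(205,225,285,300):print(u,g[160:192,u].tolist())
c=np.array([485.8,283.7,0]);x=np.array([.979,.2023,0]);y=np.array([-.2023,.979,0])
for xx,z in((4,203),(4,215),(-4,215),(-1,136),(-9,136)):print(xx,z,[proj("wrist",c+y*yy+xx*x+[0,0,z],P) for yy in(40,-25)])
print(p,R[:,2]*1e3,(p+R[:,2]*167-c)@x,(p+R[:,2]*167-c)@y)
```

```text
205 [238, 234, 173, 111, 151, 188, 200, 202, 204, 206, 199, 172, 118, 84, 92, 106, 110, 110, 110, 111, 109, 114, 167, 230, 240, 242, 241, 241, 241, 240, 240, 241]
225 [238, 235, 174, 103, 100, 107, 108, 108, 109, 109, 109, 124, 120, 97, 117, 158, 159, 128, 112, 111, 111, 114, 163, 229, 240, 243, 242, 241, 240, 241, 241, 243]
285 [242, 239, 179, 118, 162, 193, 199, 205, 211, 214, 213, 198, 147, 100, 119, 164, 195, 207, 212, 215, 216, 211, 204, 235, 242, 242, 242, 241, 241, 241, 242, 241]
300 [243, 239, 179, 110, 103, 108, 108, 107, 108, 109, 114, 133, 105, 81, 94, 106, 110, 118, 166, 207, 216, 212, 206, 236, 244, 242, 242, 242, 242, 243, 243, 243]
4 203 [array([220.1, 169.9]), array([288.3, 169.8])]
4 215 [array([218.6, 172.4]), array([289.8, 172.2])]
-4 215 [array([218.9, 180.9]), array([289.6, 180.8])]
-1 136 [array([226.7, 163.5]), array([281.7, 163.4])]
-9 136 [array([226.9, 170.2]), array([281.5, 170.1])]
[468.1 287.5 493.8] [    1.9     1.4 -1000. ] -16.161301204444793 7.486599886349612
```

>>> {"api": "move_arm", "payload": {"moves": [{"dp": [-0.8,-0.15,0.3],"delta_rot": [0.5,-2.2,0],"grip": 1},{"dp": [0,0,0],"delta_rot": [0,0,0],"grip": 1}]}}

```text
time_s: 18.58
ee_pos: [459.6, 285.9, 497.0]
tool_rot: [[0.201, -0.979, 0.043], [-0.98, -0.201, 0.011], [-0.002, -0.045, -0.999]]
wrist_force: [-0.5, -0.2, -1.6]
width: 13.7
```

```bash
cat > st.py <<'E'
from h import *
np.set_printoptions(precision=1,suppress=True,linewidth=200)
s=ctrl.get_state();p,R=s['ee_pos'],s['tool_rot']
c=np.array([484.7,283.5,0]);x=np.array([.979,.2023,0]);y=np.array([-.2023,.979,0]);g=p+R[:,2]*167-c
print(s['time_s'],p,R[:,2]*1e3,"yaw",np.degrees(np.arctan2(R[0,0],-R[1,0])),"g",g@x,g@y,g[2],s['wrist_force'],s['wrist_torque'],s['width'])
E
python3 st.py
```

```text
18.575 [459.6 285.9 497. ] [  43.3   10.9 -999. ] yaw 11.59191933338057 g -16.68248907396097 7.73759557445606 330.1310867144776 [-0.5 -0.2 -1.6] [-0. -0.  0.] 13.734558264194611
```

>>> {"api": "move_arm", "payload": {"moves": [{"dp": [0,0,-2],"delta_rot": [0,0.1,0],"grip": 1},{"dp": [0,0,-1],"delta_rot": [0,0,0],"grip": 1}]}}

```text
time_s: 18.82
ee_pos: [459.3, 285.8, 465.3]
tool_rot: [[0.201, -0.979, 0.042], [-0.98, -0.201, 0.011], [-0.003, -0.043, -0.999]]
wrist_force: [0.5, 0.2, -2.2]
width: 13.9
```

```bash
python3 st.py
```

```text
18.825 [459.3 285.8 465.3] [  42.1   11.2 -999.1] yaw 11.607964842328657 g -17.175658051855322 7.844635506556509 298.49348578214017 [ 0.5  0.2 -2.2] [ 0.  0. -0.] 13.884711715528661
```

>>> {"api": "move_arm", "payload": {"moves": [{"dp": [0,0,-1],"delta_rot": [0,0,0],"grip": 1}]}}

```text
time_s: 18.95
ee_pos: [459.3, 285.8, 454.1]
tool_rot: [[0.201, -0.979, 0.041], [-0.98, -0.201, 0.011], [-0.002, -0.043, -0.999]]
wrist_force: [0.0, 0.7, -1.8]
width: 13.7
```

>>> {"api": "move_arm", "payload": {"moves": [{"dp": [0,0,-1],"delta_rot": [0,0,0],"grip": 1}]}}

```text
time_s: 19.08
ee_pos: [459.3, 285.8, 443.1]
tool_rot: [[0.201, -0.979, 0.041], [-0.98, -0.201, 0.011], [-0.002, -0.042, -0.999]]
wrist_force: [0.3, 1.6, -1.7]
width: 13.8
```

>>> {"api": "move_arm", "payload": {"moves": [{"dp": [0,0,-1],"delta_rot": [0,0,0],"grip": 1}]}}

```text
time_s: 19.2
ee_pos: [459.4, 285.8, 432.2]
tool_rot: [[0.201, -0.979, 0.041], [-0.98, -0.201, 0.011], [-0.002, -0.042, -0.999]]
wrist_force: [-0.7, 0.1, -1.1]
width: 13.7
```

```bash
python3 st.py
```

```text
19.2 [459.4 285.8 432.2] [  40.6   10.5 -999.1] yaw 11.599347486162602 g -17.317268127243526 7.74020994617576 265.3565795292404 [-0.7  0.1 -1.1] [0.  0.1 0.1] 13.708805230840142
```

>>> {"api": "move_arm", "payload": {"moves": [{"dp": [0,0,-1],"delta_rot": [0,0,0],"grip": 1},{"dp": [0,0,-0.8],"delta_rot": [0,0,0],"grip": 1}]}}

```text
time_s: 19.45
ee_pos: [459.4, 285.8, 412.7]
tool_rot: [[0.201, -0.979, 0.04], [-0.98, -0.201, 0.01], [-0.002, -0.042, -0.999]]
wrist_force: [0.7, -0.5, -1.4]
width: 14.1
```

```bash
python3 st.py
python3 - <<'E'
from fit import *
s=ctrl.get_state();P=(s['ee_pos'],s['tool_rot'])
im=ctrl.camera("wrist");g=cv2.cvtColor(im,cv2.COLOR_BGR2GRAY);cv2.imwrite("pics/wr2.png",im)
for u in(225,254,285):print(u,g[170:235,u].tolist())
c=np.array([484.7,283.5,0]);x=np.array([.979,.2023,0]);y=np.array([-.2023,.979,0])
for xx,z in((4,215),(-4,215)):print("bar",xx,proj("wrist",c+y*7+xx*x+[0,0,z],P))
for X in([14,0,-18],[9,0,-18],[9,0,0],[9,0,4],[14,0,4],[-9,0,4]):print("ladle",X,pt(P,X,8,.077))
E
```

```text
19.45 [459.4 285.8 412.7] [  40.4   10.3 -999.1] yaw 11.599961597241952 g -17.35026313481816 7.726900133287009 245.8325180484449 [ 0.7 -0.5 -1.4] [ 0. -0.  0.] 14.086755879751514
225 [147, 146, 146, 145, 144, 145, 145, 134, 97, 81, 99, 108, 108, 107, 108, 109, 111, 109, 108, 107, 132, 148, 147, 116, 83, 75, 81, 99, 108, 111, 111, 111, 111, 111, 111, 112, 110, 123, 203, 236, 242, 242, 241, 240, 240, 240, 237, 201, 159, 149, 148, 145, 138, 126, 104, 92, 91, 91, 91, 91, 91, 91, 91, 90, 91]
254 [242, 241, 241, 241, 240, 241, 240, 225, 144, 94, 143, 186, 198, 200, 203, 209, 212, 211, 208, 194, 128, 81, 74, 73, 74, 82, 90, 92, 93, 94, 94, 95, 95, 97, 97, 97, 82, 75, 74, 75, 75, 74, 75, 86, 102, 111, 114, 112, 110, 108, 110, 109, 109, 109, 109, 109, 109, 109, 108, 109, 109, 108, 109, 109, 109]
285 [245, 243, 242, 243, 243, 243, 243, 224, 143, 95, 144, 187, 199, 201, 205, 210, 213, 214, 214, 213, 230, 239, 237, 178, 101, 76, 89, 133, 168, 191, 199, 202, 204, 207, 208, 208, 205, 192, 218, 239, 243, 241, 240, 241, 242, 241, 235, 189, 152, 146, 146, 142, 141, 139, 116, 97, 91, 91, 91, 91, 91, 92, 91, 91, 90]
bar 4 [255.38942882 196.48409995]
bar -4 [255.3999825  208.45993698]
ladle [14, 0, -18] [254.20145577 189.07838563]
ladle [9, 0, -18] [254.20538068 196.90863918]
ladle [9, 0, 0] [254.23893917 203.38887745]
ladle [9, 0, 4] [254.24741003 205.02462408]
ladle [14, 0, 4] [254.24319646 196.17187662]
ladle [-9, 0, 4] [254.26217826 236.05282305]
```

>>> {"api": "move_arm", "payload": {"moves": [{"dp": [0.15,0.03,-0.3],"delta_rot": [0,0,0],"grip": 1},{"dp": [0,0,-0.4],"delta_rot": [0,0,0],"grip": 1}]}}

```text
time_s: 19.75
ee_pos: [461.0, 286.2, 404.6]
tool_rot: [[0.201, -0.979, 0.04], [-0.98, -0.201, 0.01], [-0.002, -0.041, -0.999]]
wrist_force: [-0.4, 0.7, -1.8]
width: 14.1
```

>>> {"api": "move_arm", "payload": {"moves": [{"dp": [0,0,-0.4],"delta_rot": [0,0,0],"grip": 1}]}}

```text
time_s: 19.88
ee_pos: [461.1, 286.2, 400.6]
tool_rot: [[0.201, -0.979, 0.04], [-0.98, -0.201, 0.01], [-0.002, -0.041, -0.999]]
wrist_force: [0.4, -0.0, -2.1]
width: 13.8
```

```bash
python3 st.py
python3 - <<'E'
from fit import *
im=ctrl.camera("wrist");g=cv2.cvtColor(im,cv2.COLOR_BGR2GRAY);cv2.imwrite("pics/wr3.png",im)
for u in(225,254,285):print(u,g[170:235,u].tolist())
E
```

```text
19.875 [461.1 286.2 400.6] [  40.2   10.3 -999.1] yaw 11.597236208173197 g -15.656472401021333 7.721208424680293 233.75989559543942 [ 0.4 -0.  -2.1] [ 0.1  0.  -0. ] 13.81566488742635
225 [145, 146, 146, 147, 146, 146, 145, 144, 145, 146, 148, 141, 101, 77, 94, 106, 108, 108, 108, 108, 110, 111, 109, 107, 111, 139, 148, 147, 145, 141, 106, 78, 74, 75, 90, 104, 109, 111, 111, 111, 111, 111, 112, 111, 109, 116, 191, 231, 238, 240, 237, 202, 155, 131, 105, 93, 91, 90, 91, 91, 91, 91, 91, 91, 91]
254 [241, 241, 242, 242, 241, 241, 240, 240, 241, 241, 240, 233, 157, 90, 127, 171, 192, 198, 201, 205, 209, 212, 210, 207, 183, 124, 94, 92, 93, 93, 94, 94, 95, 95, 97, 97, 82, 75, 74, 75, 75, 74, 76, 86, 102, 110, 116, 114, 110, 109, 109, 109, 109, 109, 109, 109, 109, 109, 109, 109, 109, 109, 109, 108, 109]
285 [244, 244, 245, 245, 243, 243, 243, 243, 244, 244, 242, 232, 153, 90, 128, 174, 194, 199, 202, 206, 210, 214, 214, 214, 215, 234, 241, 242, 241, 238, 171, 93, 73, 75, 90, 103, 109, 111, 111, 110, 110, 111, 110, 110, 108, 115, 192, 235, 241, 241, 237, 220, 171, 146, 118, 97, 91, 91, 91, 91, 91, 91, 91, 91, 91]
```

>>> {"api": "move_arm", "payload": {"moves": [{"dp": [0,0,-0.4],"delta_rot": [0,0,0],"grip": 1}]}}

```text
time_s: 20.05
ee_pos: [461.1, 286.2, 396.1]
tool_rot: [[0.201, -0.979, 0.04], [-0.98, -0.201, 0.01], [-0.002, -0.041, -0.999]]
wrist_force: [0.2, 0.5, -2.1]
width: 13.8
```

>>> {"api": "move_arm", "payload": {"moves": [{"dp": [0,0,-0.3],"delta_rot": [0,0,0],"grip": 1}]}}

```text
time_s: 20.18
ee_pos: [461.1, 286.2, 393.1]
tool_rot: [[0.201, -0.979, 0.041], [-0.98, -0.201, 0.01], [-0.002, -0.042, -0.999]]
wrist_force: [2.8, 1.3, 3.7]
width: 13.7
```

>>> {"api": "move_arm", "payload": {"moves": [{"dp": [0,0,-0.3],"delta_rot": [0,0,0],"grip": 1}]}}

```text
time_s: 20.3
ee_pos: [461.4, 286.2, 391.1]
tool_rot: [[0.201, -0.979, 0.043], [-0.98, -0.201, 0.011], [-0.003, -0.045, -0.999]]
wrist_force: [0.2, -1.1, 16.6]
width: 13.6
```

Contact at about 392, near the expected seat height of 390. I'll confirm with the last picture before releasing.

Run:
```python
from h import *
im=ctrl.camera("wrist");sd=ctrl.camera("side");tp=ctrl.camera("top")
n=cv2.resize(im[150:270,150:360],(797,456),interpolation=cv2.INTER_CUBIC)
b=cv2.resize(sd[90:215,180:260],(92,144));
c=np.zeros((600,797,3),np.uint8);c[:456]=n
c[456:,:240]=cv2.resize(sd[110:200,150:300],(240,144),interpolation=cv2.INTER_CUBIC)
c[456:,250:650]=cv2.resize(sd[210:318,150:450],(400,144),interpolation=cv2.INTER_CUBIC)
cv2.imwrite("pics/w12.png",c)
```

```text
(no output)
```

View pics/w12.png

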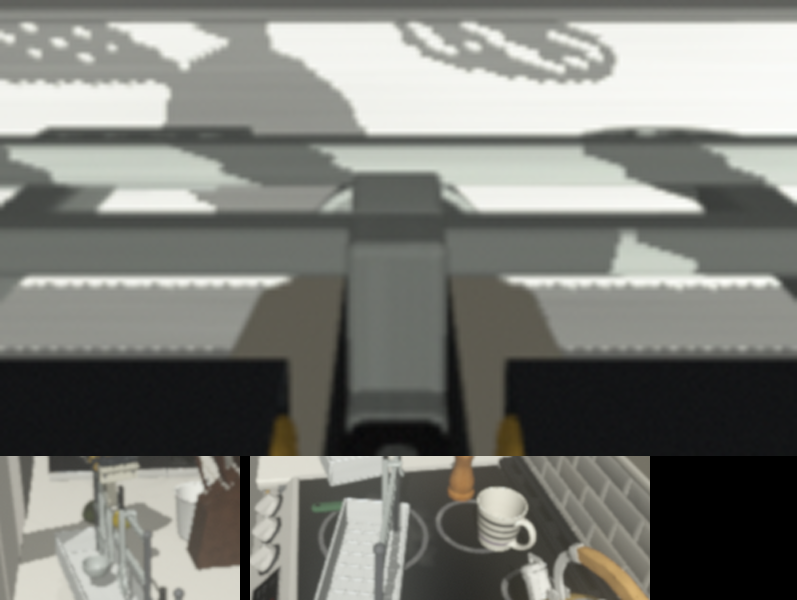

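The lip, at (397,175), shows behind and below the bar's back edge (rows 212-228), but the arm's back edge, at row 240, looks high. I'll compute its actual height from its apparent width.

```bash
python3 st.py
python3 - <<'E'
from h import *
np.set_printoptions(precision=1,suppress=True)
def loc(u,v,wpx,wmm,P,c,x,y):
    k=cal("wrist");M=np.array(k['mount']);p,R=P;dep=k['fx']*wmm/wpx
    q=np.array([(u-k['cx'])/k['fx']*dep,(v-k['cy'])/k['fy']*dep,dep]);X=R@(M[:3,:3]@q+M[:3,3])+p
    return dep,(X-np.r_[c[:2],0])@x,(X-np.r_[c[:2],0])@y,X[2]
s=ctrl.get_state();P=(s['ee_pos'],s['tool_rot'])
c=[484.7,283.5];x=np.array([.979,.2023,0]);y=np.array([-.2023,.979,0])
S=797/210
print("arm",loc(150+397/S,150+240/3.8,97/S,14,P,c,x,y));print("lip",loc(150+397/S,150+176/3.8,86/S,14,P,c,x,y));print("tip",)
# calibrate widths on hung skimmer in w5 (1.5x)
d=np.load("w5.npz");P5=(d['p'],d['R']);cx=[508.7,-232.5];x5=np.array([.9652,-.2614,0]);y5=np.array([.2614,.9652,0])
print("hung arm",loc(381/1.5,249/1.5,22/1.5,14,P5,cx,x5,y5),"lip",loc(381/1.5,238/1.5,20/1.5,14,P5,cx,x5,y5))
for xx,z in((4,215),(-4,215),(4,203)):print("bar",xx,z,(proj("wrist",np.r_[c,0]+7*y+xx*x+[0,0,z],P)-150)*[S,3.8])
# measure edges precisely
im=cv2.imread("pics/w12.png",0)
for v in(195,250,300,350):print(v,[(i,int(im[v,i])) for i in range(330,470,4)])
E
```

```text
20.45 [461.4 286.2 391.1] [  43.3   11.5 -999. ] yaw 11.59052332174212 g -14.846066326305017 7.785212292906781 224.2567704035593 [3.8 0.4 4.5] [ 0.2 -0.9 -0. ] 14.20374008075455
arm (157.46954252410117, np.float64(4.070105163514396), np.float64(7.570458631497489), np.float64(222.01915983676886))
lip (177.610995637649, np.float64(8.367783014115131), np.float64(7.566745199300983), np.float64(200.4202528361788))
tip
hung arm (274.40868437458147, np.float64(7.870708324508076), np.float64(66.36582178365747), np.float64(207.94273041321009)) lip (301.84955281203963, np.float64(10.569043341727621), np.float64(66.27944080283804), np.float64(178.80677951606134))
bar 4 215 [400.8 226.9]
bar -4 215 [400.9 277.5]
bar 4 203 [400.6 206.1]
195 [(330, 125), (334, 139), (338, 168), (342, 186), (346, 199), (350, 175), (354, 104), (358, 91), (362, 93), (366, 94), (370, 95), (374, 94), (378, 94), (382, 94), (386, 95), (390, 95), (394, 94), (398, 95), (402, 94), (406, 95), (410, 94), (414, 94), (418, 94), (422, 94), (426, 94), (430, 93), (434, 92), (438, 95), (442, 149), (446, 193), (450, 195), (454, 187)
[... 585 characters left out ...]
, 112), (374, 112), (378, 112), (382, 112), (386, 110), (390, 109), (394, 108), (398, 109), (402, 109), (406, 108), (410, 108), (414, 109), (418, 109), (422, 108), (426, 109), (430, 108), (434, 110), (438, 107), (442, 96), (446, 68), (450, 47), (454, 78), (458, 91), (462, 90), (466, 90)]
350 [(330, 89), (334, 73), (338, 35), (342, 18), (346, 42), (350, 79), (354, 101), (358, 108), (362, 109), (366, 110), (370, 111), (374, 113), (378, 112), (382, 111), (386, 111), (390, 109), (394, 109), (398, 109), (402, 109), (406, 109), (410, 109), (414, 109), (418, 108), (422, 108), (426, 109), (430, 109), (434, 109), (438, 104), (442, 86), (446, 52), (450, 19), (454, 28), (458, 64), (462, 86), (466, 91)]
```

By width, the arm is at z≈222 (x≈4) and the lip at z≈200 behind the bar, so the hook is engaged but about 3 mm too far forward. I'll ease it back and settle it.

>>> {"api": "move_arm", "payload": {"moves": [{"dp": [0.2,0.05,0],"delta_rot": [0,0,0],"grip": 1}]}}

```text
time_s: 20.58
ee_pos: [463.1, 286.7, 391.2]
tool_rot: [[0.201, -0.979, 0.042], [-0.98, -0.201, 0.011], [-0.003, -0.044, -0.999]]
wrist_force: [-20.0, -6.2, 6.1]
width: 13.9
```

>>> {"api": "move_arm", "payload": {"moves": [{"dp": [0,0,-0.25],"delta_rot": [0,0,0],"grip": 1}]}}

```text
time_s: 20.7
ee_pos: [463.0, 286.7, 388.7]
tool_rot: [[0.201, -0.979, 0.041], [-0.98, -0.201, 0.011], [-0.003, -0.043, -0.999]]
wrist_force: [-1.8, -0.5, -1.6]
width: 13.7
```

```bash
python3 st.py
```

```text
20.7 [463.  286.7 388.7] [  41.1   11.2 -999.1] yaw 11.606615034691638 g -13.50572078797394 7.95692020594074 221.86045085396538 [-1.8 -0.5 -1.6] [-0.1  0.3 -0. ] 13.677337259937849
```

>>> {"api": "move_arm", "payload": {"moves": [{"dp": [-0.05,0,-0.2],"delta_rot": [0,0,0],"grip": 1}]}}

```text
time_s: 20.82
ee_pos: [462.6, 286.7, 386.3]
tool_rot: [[0.201, -0.979, 0.041], [-0.98, -0.201, 0.011], [-0.002, -0.042, -0.999]]
wrist_force: [3.8, 0.4, 1.0]
width: 13.7
```

```bash
python3 st.py
python3 - <<'E'
from h import *
im=ctrl.camera("wrist");cv2.imwrite("pics/wr4.png",im);g=cv2.cvtColor(im,cv2.COLOR_BGR2GRAY)
for u in(225,254,285):print(u,g[185:235,u].tolist())
for v in(202,216,225):print(v,g[v,230:280].tolist())
E
```

```text
20.825 [462.6 286.7 386.3] [  41.1   11.  -999.1] yaw 11.601535984897183 g -13.913194984322127 8.011805851163892 219.46200907114238 [3.8 0.4 1. ] [ 0.1 -0.8 -0. ] 13.65160089821854
225 [148, 146, 108, 79, 81, 98, 107, 108, 108, 107, 108, 110, 111, 109, 107, 111, 136, 144, 145, 146, 147, 147, 146, 141, 101, 75, 72, 74, 77, 94, 105, 110, 111, 111, 111, 111, 111, 111, 111, 110, 106, 97, 92, 91, 91, 91, 91, 91, 91, 91]
254 [241, 238, 167, 90, 91, 142, 186, 197, 198, 195, 136, 97, 93, 93, 94, 94, 95, 95, 96, 97, 97, 83, 75, 75, 75, 75, 73, 75, 87, 103, 111, 114, 112, 109, 109, 109, 109, 109, 108, 109, 109, 108, 109, 109, 109, 109, 109, 109, 109, 109]
285 [243, 240, 169, 92, 93, 143, 186, 198, 199, 203, 207, 210, 213, 213, 214, 216, 234, 241, 241, 243, 242, 242, 243, 239, 164, 85, 72, 73, 77, 93, 104, 109, 111, 111, 110, 111, 110, 111, 111, 109, 106, 97, 91, 91, 91, 91, 91, 91, 91, 90]
202 [143, 143, 144, 143, 140, 131, 133, 164, 188, 198, 195, 180, 145, 96, 92, 95, 94, 95, 94, 94, 95, 95, 96, 94, 95, 95, 95, 95, 94, 95, 95, 95, 95, 94, 92, 89, 105, 140, 171, 191, 195, 187, 181, 212, 236, 240, 240, 240, 240, 240]
216 [109, 110, 109, 110, 110, 110, 109, 110, 110, 109, 105, 98, 103, 111, 115, 115, 116, 116, 115, 116, 115, 115, 114, 115, 114, 116, 116, 117, 117, 116, 115, 114, 116, 116, 117, 114, 107, 99, 102, 108, 109, 109, 109, 109, 109, 109, 108, 109, 108, 109]
225 [107, 107, 107, 107, 107, 107, 108, 107, 107, 106, 101, 96, 100, 106, 109, 109, 110, 112, 113, 113, 112, 112, 110, 109, 109, 109, 109, 109, 108, 109, 109, 109, 109, 109, 110, 107, 101, 96, 99, 105, 106, 106, 106, 107, 105, 106, 106, 106, 106, 106]
```

>>> {"api": "move_arm", "payload": {"moves": [{"dp": [0,0,-0.15],"delta_rot": [0,0,0],"grip": 1}]}}

```text
time_s: 21.0
ee_pos: [462.6, 286.7, 384.5]
tool_rot: [[0.201, -0.979, 0.041], [-0.98, -0.201, 0.011], [-0.002, -0.043, -0.999]]
wrist_force: [1.1, 0.3, -1.8]
width: 13.9
```

```bash
python3 st.py
python3 - <<'E'
from h import *
sd=ctrl.camera("side");cv2.imwrite("pics/sd5.png",sd)
s=ctrl.get_state();c=np.array([484.7,283.5,0]);x=np.array([.979,.2023,0]);y=np.array([-.2023,.979,0])
for h in(0,5,10,20):print(h,"hung cup bottom",proj("side",c+y*8-49*x+[0,0,35+h]),"front",proj("side",c+y*8-80*x+[0,0,69+h]))
for d in ctrl.masks_of("ladle","side")[:2]:
    a=np.argwhere(d["mask"]);print(d["score"],a.min(0),a.max(0),len(a))
E
```

```text
21.0 [462.6 286.7 384.5] [  41.3   11.  -999.1] yaw 11.599348378498767 g -13.808646432683032 8.012106960575261 217.69740277481097 [ 1.1  0.3 -1.8] [ 0.1 -0.2  0. ] 13.899585253540888
0 hung cup bottom [210.49009959 185.68863888] front [201.24204051 178.59136268]
5 hung cup bottom [210.430693   184.45425034] front [201.16228882 177.3153679 ]
10 hung cup bottom [210.37104646 183.21487615] front [201.08220796 176.0341065 ]
20 hung cup bottom [210.25102772 180.7210495 ] front [200.92105053 173.45565287]
0.84 [144 201] [187 222] 337
0.56 [235 321] [280 362] 1471
```

>>> {"api": "move_arm", "payload": {"moves": [{"dp": [0,0,-0.15],"delta_rot": [0,0,0],"grip": 1}]}}

```text
time_s: 21.22
ee_pos: [462.7, 286.7, 382.9]
tool_rot: [[0.201, -0.979, 0.041], [-0.98, -0.201, 0.011], [-0.002, -0.043, -0.999]]
wrist_force: [1.2, -0.2, -1.1]
width: 13.5
```

>>> {"api": "move_arm", "payload": {"force": 3, "moves": [{"dp": [0,0,0],"delta_rot": [0,0,0],"grip": 1},{"dp": [0,0,0],"delta_rot": [0,0,0],"grip": 1.7}]}}

```text
time_s: 21.48
ee_pos: [462.6, 286.7, 382.7]
tool_rot: [[0.201, -0.979, 0.041], [-0.98, -0.201, 0.011], [-0.002, -0.042, -0.999]]
wrist_force: [0.4, 0.5, -0.3]
width: 16.1
```

```bash
python3 st.py
python3 - <<'E'
from h import *
im=ctrl.camera("wrist");cv2.imwrite("pics/wr6.png",im);g=cv2.cvtColor(im,cv2.COLOR_BGR2GRAY)
for u in(225,254,285):print(u,g[185:235,u].tolist())
for v in(216,225):print(v,g[v,230:280].tolist())
sd=ctrl.camera("side")
for d in ctrl.masks_of("ladle","side")[:2]:
    a=np.argwhere(d["mask"]);print(d["score"],a.min(0),a.max(0),len(a))
E
```

```text
21.475 [462.6 286.7 382.7] [  40.9   10.8 -999.1] yaw 11.598624083115604 g -13.899969848809727 7.989944775373551 215.87569626045126 [ 0.4  0.5 -0.3] [ 0.   0.1 -0. ] 16.062575411695217
225 [147, 147, 146, 104, 77, 80, 98, 107, 109, 108, 107, 108, 110, 111, 109, 107, 105, 133, 143, 145, 146, 147, 147, 146, 145, 130, 94, 74, 72, 74, 78, 94, 105, 109, 111, 111, 111, 111, 111, 111, 111, 112, 110, 101, 92, 90, 91, 91, 91, 91]
254 [76, 75, 75, 73, 73, 92, 142, 181, 168, 119, 95, 94, 94, 95, 96, 95, 96, 97, 98, 98, 84, 76, 76, 76, 76, 77, 76, 78, 90, 103, 111, 110, 109, 108, 108, 108, 108, 108, 108, 108, 108, 108, 108, 108, 108, 109, 108, 108, 109, 108]
285 [243, 244, 240, 166, 88, 93, 144, 186, 198, 199, 203, 206, 210, 213, 212, 212, 208, 233, 240, 242, 243, 242, 242, 243, 241, 223, 142, 80, 72, 74, 77, 92, 104, 108, 110, 110, 111, 111, 111, 110, 110, 110, 107, 99, 92, 90, 90, 91, 91, 90]
216 [94, 94, 94, 93, 94, 94, 94, 94, 93, 94, 91, 90, 99, 107, 109, 110, 110, 111, 112, 111, 112, 111, 111, 110, 110, 111, 111, 112, 111, 111, 110, 111, 110, 111, 112, 110, 103, 94, 89, 92, 93, 93, 93, 93, 93, 93, 94, 93, 93, 93]
225 [111, 112, 111, 112, 111, 111, 112, 112, 112, 112, 111, 104, 99, 105, 109, 109, 110, 110, 112, 113, 112, 111, 110, 108, 108, 108, 109, 108, 108, 108, 108, 108, 108, 109, 110, 107, 101, 103, 110, 111, 111, 111, 111, 111, 111, 111, 111, 111, 111, 111]
0.53 [146 204] [187 222] 284
0.5 [125 211] [173 216] 195
```

Released: the vertical load is gone and the hook has barely moved. I'll open fully and back straight up.

>>> {"api": "move_arm", "payload": {"moves": [{"dp": [0,0,0],"delta_rot": [0,0,0],"grip": 4},{"dp": [0,0,0],"delta_rot": [0,0,0],"grip": 4},{"dp": [-0.1,0,2],"delta_rot": [0,0,0],"grip": 4},{"dp": [0,0,4],"delta_rot": [0,0,0],"grip": 4},{"dp": [0,0,4],"delta_rot": [0,0,0],"grip": 4}]}}

```text
time_s: 22.25
ee_pos: [461.0, 286.4, 485.9]
tool_rot: [[0.201, -0.979, 0.038], [-0.98, -0.201, 0.009], [-0.001, -0.039, -0.999]]
wrist_force: [1.2, -0.8, -0.4]
width: 40.1
```

>>> {"api": "move_arm", "payload": {"moves": [{"dp": [-1,0,5],"delta_rot": [0,0,0],"grip": 4},{"dp": [-4,-1,5],"delta_rot": [-0.5,2.2,0],"grip": 4},{"dp": [-2,-1,2],"delta_rot": [0,0,0],"grip": 4},{"dp": [0,0,0],"delta_rot": [0,0,0],"grip": 4}]}}

```text
time_s: 22.75
ee_pos: [389.1, 265.1, 615.2]
tool_rot: [[0.201, -0.98, 0.006], [-0.98, -0.201, 0.005], [-0.004, -0.007, -1.0]]
wrist_force: [1.1, 0.3, 0.0]
width: 40.1
```

```bash
python3 st.py
cat > chk.py <<'E'
from h import *
from scipy import ndimage
np.set_printoptions(precision=1,suppress=True)
s=ctrl.get_state();p,R=s['ee_pos'],s['tool_rot'];P=(p,R);im=ctrl.camera("wrist");cv2.imwrite("pics/wrf.png",im)
c=np.array([484.7,283.5,0]);x=np.array([.979,.2023,0]);y=np.array([-.2023,.979,0])
g=cv2.cvtColor(im,cv2.COLOR_BGR2GRAY)
# black handle ends: dark blobs in the neighbourhood of the predicted tips
for n,yy in(("turner",85.4),("ladle",8),("whisk",-72.8)):
    t=proj("wrist",c+y*yy-14*x+[0,0,277],P);b=proj("wrist",c+y*yy-9*x+[0,0,242],P)
    h=proj("wrist",c+y*yy+11*x+[0,0,219],P)
    u0,v0=(np.minimum(t,b)-12).astype(int);u1,v1=(np.maximum(t,b)+14).astype(int)
    m=g[v0:v1,u0:u1]<45;l,k=ndimage.label(m)
    if k:
        i=1+np.argmax(ndimage.sum(m,l,range(1,k+1)));a=np.argwhere(l==i)
        print(n,"pred tip",t,"blackbase",b,"hookend",h,"blob rows",a[:,0].min()+v0,a[:,0].max()+v0,"cols",a[:,1].min()+u0,a[:,1].max()+u0,len(a))
for l in("ladle","turner","whisk","skimmer"):
    for d in ctrl.masks_of(l,"wrist")[:2]:print(l,round(d['score'],2),d['pixel'],d['mask'].sum())
E
python3 chk.py
```

```text
22.75 [389.1 265.1 615.2] [    6.4     5.1 -1000. ] yaw 11.60015023968827 g -96.06111488434011 1.893833556437034 448.2508178563145 [1.1 0.3 0. ] [-0.1 -0.   0. ] 40.111696256325075
turner pred tip [175.7 104.7] blackbase [183.4 101.4] hookend [186.8  85.3] blob rows 102 110 cols 171 190 146
ladle pred tip [248.8 104.6] blackbase [249.4 101.3] hookend [249.6  85.2] blob rows 109 117 cols 244 254 90
whisk pred tip [325.2 104.4] blackbase [318.4 101.1] hookend [315.3  85.1] blob rows 102 110 cols 310 328 128
ladle 0.98 [249.3, 124.3] 1212
turner 0.89 [186.7, 103.5] 663
whisk 0.77 [313.5, 105.0] 598
whisk 0.19 [394.4, 150.3] 783
skimmer 0.61 [497.8, 136.0] 311
```

The ladle handle end sits about 7 px (8 mm) further forward than its neighbours, so it leans slightly within the slot play. I'll check that the hook is fully seated.

Run:
```python
from h import *
im=cv2.imread("pics/wrf.png");g=cv2.cvtColor(im,cv2.COLOR_BGR2GRAY)
for u in(182,186,215,249,280,314,318):print(u,g[74:122,u].tolist())
for v in(88,93,98):print(v,"ladle",g[v,238:262].tolist(),"turner",g[v,174:200].tolist(),"whisk",g[v,302:328].tolist())
sd=ctrl.camera("side");tp=ctrl.camera("top")
for l in("ladle","skimmer","turner","whisk","mug","pepper_mill","peeler"):
  for cm in("side","top"):
    for d in ctrl.masks_of(l,cm)[:2]:
        a=np.argwhere(d["mask"]);print(l,cm,round(d["score"],2),np.round(d["pixel"]),a.min(0),a.max(0),len(a))
```

```text
182 [135, 135, 135, 135, 135, 135, 135, 135, 135, 134, 131, 179, 197, 191, 187, 186, 186, 184, 183, 181, 178, 176, 172, 154, 124, 117, 112, 81, 40, 19, 19, 21, 22, 22, 19, 20, 59, 161, 226, 237, 239, 240, 241, 239, 237, 237, 237, 238]
186 [135, 135, 135, 135, 134, 135, 135, 136, 132, 108, 109, 177, 202, 194, 189, 189, 189, 190, 190, 190, 191, 191, 192, 192, 192, 190, 174, 130, 74, 33, 17, 18, 18, 17, 19, 19, 41, 118, 192, 231, 238, 240, 241, 239, 238, 237, 237, 239]
215 [143, 136, 136, 135, 135, 135, 136, 135, 135, 136, 136, 136, 136, 141, 129, 95, 79, 86, 131, 122, 109, 108, 108, 107, 99, 107, 167, 187, 190, 192, 188, 161, 191, 229, 227, 173, 175, 184, 154, 194, 211, 185, 206, 216, 218, 218, 232, 239]
249 [140, 136, 136, 135, 136, 135, 136, 136, 135, 135, 135, 132, 113, 98, 103, 157, 201, 201, 192, 192, 191, 192, 193, 192, 192, 192, 193, 193, 192, 192, 187, 144, 111, 86, 49, 23, 23, 30, 32, 34, 32, 32, 28, 40, 96, 167, 194, 196]
280 [144, 136, 135, 136, 136, 136, 136, 136, 135, 136, 135, 134, 123, 131, 125, 97, 109, 122, 154, 138, 155, 185, 197, 198, 183, 130, 114, 167, 190, 195, 19
[... 1850 characters left out ...]
] [248 264] 252
skimmer side 0.86 [252. 218.] [192 248] [246 265] 368
skimmer side 0.46 [209. 250.] [244 195] [251 219] 169
skimmer top 0.52 [318. 212.] [200 307] [218 324] 124
turner side 0.61 [211. 146.] [111 211] [173 216] 231
turner side 0.49 [252. 216.] [192 248] [252 265] 419
whisk side 0.81 [226. 159.] [129 224] [196 233] 271
whisk top 0.65 [203. 203.] [189 196] [208 214] 165
mug side 0.69 [340. 260.] [234 320] [280 364] 1596
mug top 0.62 [318. 211.] [198 303] [217 325] 219
pepper_mill side 0.72 [311. 221.] [191 298] [243 319] 830
peeler side 0.62 [209. 249.] [244 196] [251 218] 155
peeler top 0.72 [267. 227.] [204 261] [245 272] 212
peeler top 0.4 [334. 227.] [191 280] [262 386] 3689
```

```bash
python3 -c "
from workcell import ctrl
print(ctrl.finish_job())"
```

```text
the job is handed in; nothing more can be done
None
```

I moved the skimmer first, then the ladle, and handed the job in at about 23 s of the 72 s. The skimmer hangs on the draining stand about 85 mm left of the ladle's old place. The ladle hangs on the long rail, midway between the turner and the whisk.

**What went wrong:** my first try at lowering the ladle met resistance about 40 mm above its seat; from the forces, I think its handle foot caught the lower bar. That pushed it up about 20 mm and tilted it in the grip. I raised it, moved it slightly forward and lowered it again. It never registered a firm seat; I released it within a few mm of its seat and it settled onto the bar.

**Last checks:**
- **Ladle:** its hook is over the bar at the right height, within about 4 mm. It sits about 5 mm forward, at the limit of the slot's play, with the handle leaning about 3°. I left it like that because it looked stable.
- **Skimmer:** its hook was over the bar and its handle upright when I looked after release. The final pictures still find it there.
- **Turner and whisk:** their hooks and handle ends are where they were at the start.
- **Mug, mill and peeler:** the side camera finds all three within about 3 px of where they started. The top camera confirms only the peeler: its mug match was on the draining stand, so I discounted it, and it gave none for the mill.
- **Forces:** the highest reading was about 53 N at the wrist, as the skimmer touched the bar (limit 120 N). I don't have a separate reading for pressure on the gripper's body.

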